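Swap the bottles at the bench scale and hold the second one over the pan

ROBOT

A 7-joint arm with a two-finger parallel gripper is mounted at the origin on a cart in front of the work surface, level with it; the furniture and walls round the work are solid. World frame = base frame: x ahead of the robot, y to its left, z up, the work surface at z = 0. Lengths are in m, angles in rad, forces in N, time in s.
With the tool pointing down it reaches from about 0.425 to 0.875 m from the base axis. Payload 4.7 kg.
Tool frame: the origin (TCP) lies at the very end of the fingers, on their centre line; the grasp point (between the pads) lies 19 mm behind it (grip_point_offset is the distance from the TCP to the grasp point, in m); x points along the fingers, z is the direction in which the jaws open and shut, and the axes are right-handed (so a half turn about x gives the same grasp; the last joint's range is limited). The gripper opens to 87 mm and grips with 3 to 60 N. Pads are 19 mm wide; open, the fingers measure 117 mm over their backs; the gripper's body (75 mm by 190 mm) begins 51 mm behind the grasp point.
Start: joints at [1.232, 0.321, -0.07, 1.45, 0.023, 1.371, -0.057], TCP at [0.225, -0.61, 0.187] pointing down, gripper open.
Joint ranges: [-2.86, 2.86], [-0.3, 2.09], [-1.38, 1.24], [0.06, 2.45], [-1.56, 4.7], [0.09, 2.05], [-2.69, 2.69]. Speed limits (rad/s): [2.57, 2.57, 3.14, 3.14, 3.14, 3.14, 3.14].

INTERFACE

Orientations are given as a rotation vector (axis times angle).
In Python, from bench import get_state, get_image, calibration, close_job, grip_point_offset gives the robot as it stands.
- The arm moves only by the tool play_rows, never from a script. Its argument "targets" is a list of rows, each an object with "claw": the closure, from 0 (fully open) to 1 (shut); "linear": the shift along the tool's x, y, z as a fraction of full scale, a list of three; "rotation": the turn, a rotation vector about the tool's x, y, z as a fraction of full scale, a list of three. In form: [{"claw": claw, "linear": [x, y, z], "rotation": [wx, wy, wz]}, ...]. A call has 1 to 10 rows; each row shifts and turns the pose as measured when the row begins, along the tool's axes as they then stand; what a row does not reach is not made up. Full scale, the value 1, is 2.5 cm for a shift and 90 degrees for a turn. A row lasts 1/12 s, in which the tool goes at most 41.7 mm and 7.16 degrees, less where a joint would pass 70% of its speed; a pose out of reach is approached as far as the arm can. A call with a number of a shift or a turn outside -1 to 1 is refused whole. A call with a gripper value outside its range is refused whole. The fingers move at their own pace and stop on an object; "newtons" is the grip in N (left out, the last holds). Time passes only in rows, so rows that do not move let the fingers close. It gives the time, the measured TCP pose, the force and the opening at its end, in the units of the state.
- get_state(): the state, without advancing time (a new reading comes with each control period).
- get_image(name): name is "side" or "top" or "wrist"; returns the picture (480x640x3 uint8, blue, green, red); there is no depth.
- calibration(name): a dict with "fx", "fy", "cx", "cy" (pixels), "rvec" (rotation vector, rad) and "tvec" (3), from world to camera coordinates, as OpenCV has them; the wrist camera has in their place "hand_eye" (4x4, takes a point from camera to tool coordinates, whose origin is the TCP and whose axes are the tool frame's). Camera axes: x right, y down, z forward; pixel columns grow to the right and rows downward; lengths in m; the calibration is good to about 2 mm. A picture is of the moment at which its call begins: read the wrist's pose just before it. calibration takes no time and is no camera call.
- close_job(): hands the job in, once; it reports no verdict.
The state is a dict: "time": time; "joint_positions": joint angles; "qd": joint speeds; "joint_torque": joint torques, N m; "position": TCP position; "tool_rot": TCP orientation; "ft_force": force on the tool from outside, world axes, zero at the start; "torque": the same for the moment, N m; "grip_width": opening from 0.0 (shut) to 1.0 (fully open).
Only numpy, scipy, OpenCV 4.12 (cv2) and the standard library are available. Lean on these libraries where they do the work, as an engineer would, in place of code of your own. Each camera call takes 0.05 s, during which the arm holds its last target. There are 200 camera calls.

TASK

Swap the two bottles: move the pump-spray bottle off the cork coaster to a free spot, then stand the dropper bottle, which has been weighed, from the scale upright on the middle of the coaster and let go of it. Then carry the spray bottle across to the scale and finish still holding it, upright and still, hovering over the middle of the pan about a centimetre clear, so that the empty scale can be zeroed: the spray bottle must never touch the scale, and at the end nothing may touch it. Knock no bottle over, and leave the tape roll, the parts case and the loupe where they are.

Things in the scene. Friction and masses are not known exactly. Their poses are not given: they have to be found in the camera images.
- scale: compact grey bench scale, fixed to the desk, 130 x 100 mm, body top 22 mm above the desk; on it a round steel pan, 84 mm diameter, top face 32 mm above the desk. Origin on the desk under the pan's centre; the body reaches 80 mm from it to its own -x (side of the dark display and two keys), 50 mm to +x and to either side. z up
- pan_top (a point): centre of the top face of the scale's pan, 32 mm above the desk
- coaster: flat round cork coaster, fixed to the desk, 90 mm diameter, 6 mm thick. Origin on the desk under its centre, z up
- coaster_top (a point): centre of the top face of the coaster, 6 mm above the desk
- dropper_bottle: slim white bottle with a thin needle nozzle, 104 mm tall, loose, about 35 g; starts standing on the scale's pan. Round body of 25 mm diameter up to 64 mm above its base, then the nozzle. Origin at the centre of its base, z up along the bottle. Grasp from above round the body, 45 to 52 mm above its base
- spray_bottle: small white pump-spray bottle with a blue band and a pump head, 92 mm tall, loose, about 60 g; starts standing on the coaster. Body about 27 mm across up to 64 mm above its base, pump head of 21 mm diameter above that. Origin at the centre of its base, z up along the bottle. Grasp from above round the body, 45 to 52 mm above its base
- tape_roll: bystander: roll of masking tape lying flat, 70 mm diameter, 40 mm high, loose; origin at the centre of its underside
- case_of_parts: bystander: clear lidded parts case, 42 x 64 x 51 mm high, loose; origin at the centre of its underside. It stands in front of the board clamp
- eye_loupe: bystander: black eye loupe standing on its wide rim, 33 mm diameter, 28 mm high, loose; origin at the centre of its underside
- pcb_clamp: obstacle: black and silver board clamp, fixed, 70 mm (x) by 190 mm (y) and 46 mm high; origin at the centre of its underside
- hinged_case: obstacle: flat clear hinged case, fixed, 94 mm (x) by 131 mm (y) and 31 mm high; origin at the centre of its underside. The 140 mm wide strip of desk between it and the board clamp (about x 0.465, y -0.02) is always free to set a bottle down; there the fingers go best one nearer the robot and one farther, closing along x
There are look-alikes about, which are no part of the job. What is shaped like the spray_bottle but purple is not meant.

How it is judged:
By the outcome, as a careful person would: the job done as asked, in the order asked, and still so for the second after the job is handed in, while the arm keeps its last pose, push and grip.
It also fails if it takes over 72 s, if anything falls off the work surface, if the arm or the gripper's body presses on something with over 40 N, if the wrist force passes 120 N, or if a joint passes its speed limit or range.

## Working session

There is one attempt and no reset: what is moved stays moved. The work goes in short steps, Python scripts to look and compute and a tool call to move; the robot and the scene stay as the last step left them, time stands still between calls to the robot, and variables do not carry over. Pictures are saved under pics/ and viewed, about 8 in all and at most 12, crops included, and the job is handed in when it is done.

Besides the shell and the picture viewer there is one more tool, called as name(argument=value, ...), one argument or row to a line, values as JSON. play_rows: Moves the arm, as the interface text tells. Shift numbers are shares of 2.5 cm and turn numbers shares of 90 degrees, none past 1 either way. Its arguments: {"type":"object","properties":{"targets":{"type":"array"},"newtons":{"type":"number"}},"required":["targets"]}

```bash
mkdir -p pics; ls; python3 - <<'E'
from bench import *
import cv2,numpy as np
s=get_state();print(s,grip_point_offset if not callable(grip_point_offset) else grip_point_offset())
a=get_image("top");b=get_image("side")
cv2.imwrite("pics/top0.png",a);cv2.imwrite("pics/side0.png",b)
for n in("top","side","wrist"):print(n,calibration(n))
E
```

```text
pics
{'time': 0.0, 'joint_positions': array([ 1.2321038 ,  0.32180205, -0.0700344 ,  1.45166648,  0.02260653,
        1.37077992, -0.05687273]), 'qd': array([-1.46279464e-03, -2.66610815e-06,  1.26715186e-03, -1.10945213e-03,
       -9.49351914e-04, -9.23993945e-04,  7.21952681e-04]), 'joint_torque': array([-3.32122490e-04, -4.91289639e+01, -4.03972529e-01, -3.12523091e+01,
       -6.38511172e-02,  4.38740419e-02,  2.04685966e-04]), 'position': array([ 0.2242946 , -0.60942529,  0.18557906]), 'tool_rot': array([ 0.94652441,  1.35734128, -0.94492177]), 'ft_force': array([-0.07943596, -0.15348182, -0.32616301]), 'torque': array([-0.01281526, -0.00252688, -0.01003363]), 'grip_width': 0.9980335803695135} 0.0187
top {'fx': 602.8331141720928, 'fy': 602.8331141720928, 'cx': 318.4014125018947, 'cy': 230.14317471922396, 'rvec': array([ 2.11755691, -2.16189173,  0.12038364]), 'tvec': array([0.10324459, 0.60834147, 1.29470415])}
side {'fx': 470.54583570648185, 'fy': 470.54583570648185, 'cx': 321.6561904483155, 'cy': 237.2915082374016, 'rvec': array([ 2.31226245, -0.01140148, -0.00304457]), 'tvec': array([-0.61965004,  0.08636516,  0.91742758])}
wrist {'fx': 418.9349691823425, 'fy': 418.9349691823425, 'cx': 317.1058906994579, 'cy': 235.06636657058786, 'hand_eye': array([[-5.79462628e-04, -2.99216425e-01,  9.54185095e-01,
        -1.99526523e-01],
       [ 3.40255387e-04, -9.54185259e-01, -2.99216270e-01,
         8.19367351e-02],
       [ 9.99999774e-01,  1.51281973e-04,  6.54724698e-04,
         4.48330236e-04],
       [ 0.00000000e+00,  0.00000000e+00,  0.00000000e+00,
         1.00000000e+00]])}
```

View pics/top0.png

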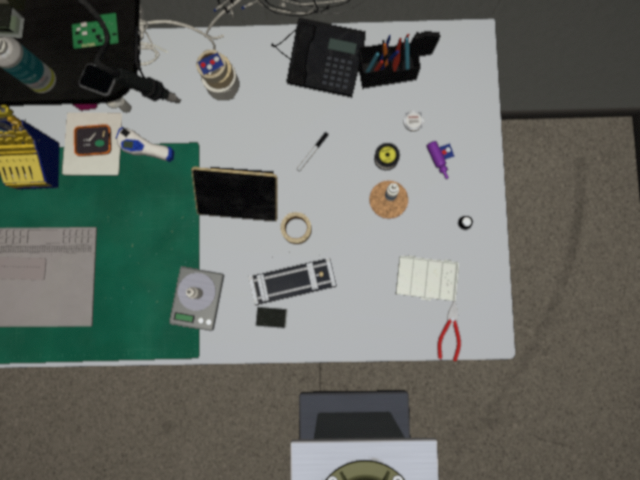

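View pics/side0.png

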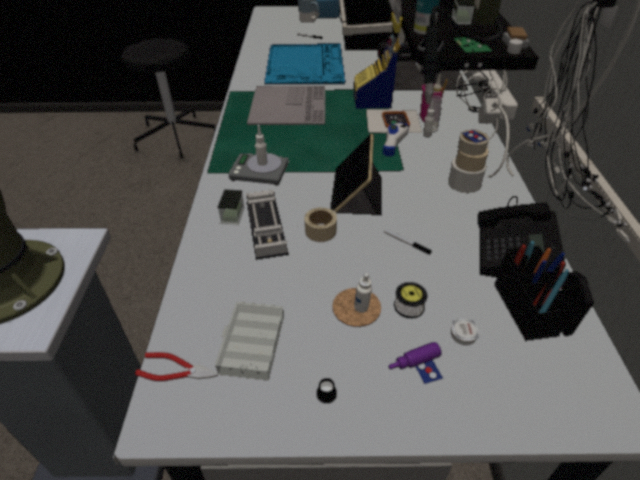

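Candidates for the spray bottle: white one on the coaster (top 392,190; side 363,293), which fits. The purple look-alike lies at top (438,158), and the white/pink items at side (430,120) are off to the back. Dropper: white bottle on the scale (top 193,293; side 261,150).

```bash
cat > h.py <<'E'
import numpy as np,cv2
from bench import *
from scipy.spatial.transform import Rotation as R
def cam(n,st=None):
    c=calibration(n);K=np.array([[c['fx'],0,c['cx']],[0,c['fy'],c['cy']],[0,0,1]])
    if 'rvec' in c:
        r=R.from_rotvec(c['rvec']).as_matrix();return K,r,np.array(c['tvec'])
    T=np.eye(4);T[:3,:3]=R.from_rotvec(st['tool_rot']).as_matrix();T[:3,3]=st['position']
    W=np.linalg.inv(T@c['hand_eye']);return K,W[:3,:3],W[:3,3]
def ray(C,uv):
    K,r,t=C;return -r.T@t,r.T@np.linalg.solve(K,[uv[0],uv[1],1])
def plane(C,uv,z):
    o,d=ray(C,uv);return o+d*(z-o[2])/d[2]
def tri(C1,u1,C2,u2):
    (o1,d1),(o2,d2)=ray(C1,u1),ray(C2,u2)
    s=np.linalg.lstsq(np.c_[d1,-d2],o2-o1,rcond=None)[0]
    p,q=o1+s[0]*d1,o2+s[1]*d2;return (p+q)/2,np.linalg.norm(p-q)
def proj(C,p):
    q=C[0]@(C[1]@np.array(p)+C[2]);return q[:2]/q[2]
E
python3 - <<'E'
from h import *
np.set_printoptions(precision=4,suppress=True)
a=cv2.imread("pics/top0.png");b=cv2.imread("pics/side0.png")
T=cam("top");S=cam("side")
hsv=cv2.cvtColor(a,cv2.COLOR_BGR2HSV)
m=cv2.inRange(hsv,(5,70,60),(22,255,255));m[:150]=0;m[230:]=0;m[:,:350]=0;m[:,430:]=0
c=max(cv2.findContours(m,0,2)[0],key=cv2.contourArea)
(cx,cy),rad=cv2.minEnclosingCircle(c);e=cv2.fitEllipse(cv2.convexHull(c))
print("coaster",cx,cy,rad,e,plane(T,e[0],.006))
for n,u,z in[("tape",(296,228),.04),("case",(271,317),.051),("loupe",(466,222),.028),("clamp",(293,282),.046),("hinged",(427,279),.031),("pan",(196,293),.032)]:print(n,plane(T,u,z))
print("spray tip",tri(T,(393,186),S,(366,276)),"dropper",tri(T,(190,293),S,(259,126)))
f=lambda i,x,y,w,h:cv2.resize(i[y:y+h,x:x+w],(400,300),interpolation=cv2.INTER_CUBIC)
cv2.imwrite("pics/crop1.png",np.vstack([np.hstack([f(a,352,165,80,60),f(a,155,260,80,60)]),np.hstack([f(b,323,265,80,60),f(b,215,120,90,68)])]))
E
```

```text
coaster 388.3828430175781 199.16552734375 19.008037567138672 ((388.35906982421875, 199.14797973632812), (37.11857604980469, 37.78780746459961), 100.61203002929688) [ 0.6834 -0.0701  0.006 ]
tape [0.6167 0.1405 0.04  ]
case [0.4216 0.1967 0.051 ]
loupe [ 0.6233 -0.2391  0.028 ]
clamp [0.4966 0.1483 0.046 ]
hinged [ 0.4979 -0.1464  0.031 ]
pan [0.4773 0.3648 0.032 ]
spray tip (array([ 0.6963, -0.0734,  0.0859]), np.float64(0.0014355190531808277)) dropper (array([0.476 , 0.3541, 0.1353]), np.float64(0.0044408260014798485))
```

View pics/crop1.png

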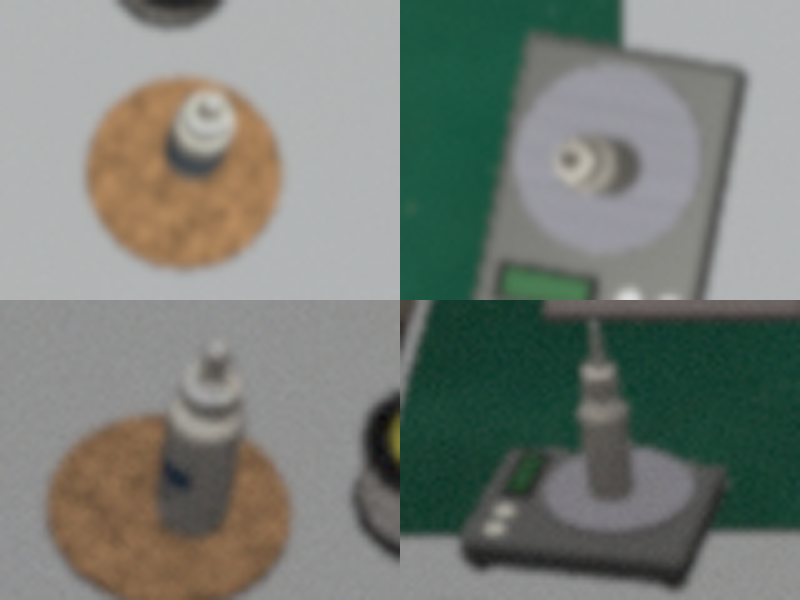

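```bash
cat >> h.py <<'E'
def go(p,yaw=None):
    """rows-units (x,y,z tool) to reach world TCP p, and turn to jaw-axis target tool down with z along yaw"""
    s=get_state();M=R.from_rotvec(s['tool_rot'])
    d=M.inv().apply(np.array(p)-s['position'])/.025
    x=np.array([0,0,-1.]);cands=[]
    for y in ([yaw,yaw+np.pi] if yaw is not None else []):
        z=np.array([np.cos(y),np.sin(y),0]);t=R.from_matrix(np.c_[x,np.cross(z,x),z])
        cands.append((M.inv()*t).as_rotvec()/(np.pi/2))
    print("t",round(s['time'],2),"pos",s['position'],"shift units",d,"turn units",cands,"axes",M.as_matrix().round(3).tolist(),"q",s['joint_positions'].round(2))
E
python3 - <<'E'
from h import *
np.set_printoptions(precision=4,suppress=True)
print("pan",plane(cam("top"),(196.4,291.6),.032))
go((.66,-.09,.19),np.pi/2)
E
```

```text
pan [0.4804 0.364  0.032 ]
t 0.1 pos [ 0.2244 -0.6095  0.1856] shift units [ -0.1531  23.5327 -13.4762] turn units [array([-1.7754, -0.0004, -0.0015]), array([ 0.2246, -0.0011,  0.0003])] axes [[-0.001, 0.938, 0.346], [0.002, 0.346, -0.938], [-1.0, -0.0, -0.002]] q [ 1.23  0.32 -0.07  1.45  0.02  1.37 -0.06]
```

play_rows(
  targets=[
    {"claw":0,"linear":[0,0,0],"rotation":[0.075,0,0]},
    {"claw":0,"linear":[0,0,0],"rotation":[0.075,0,0]},
    {"claw":0,"linear":[0,0,0],"rotation":[0.075,0,0]},
    {"claw":0,"linear":[0,0.85,-1],"rotation":[0,0,0]},
    {"claw":0,"linear":[0,0.85,-1],"rotation":[0,0,0]},
    {"claw":0,"linear":[0,0.85,-1],"rotation":[0,0,0]},
    {"claw":0,"linear":[0,0.85,-1],"rotation":[0,0,0]},
    {"claw":0,"linear":[0,0.85,-1],"rotation":[0,0,0]},
    {"claw":0,"linear":[0,0.85,-1],"rotation":[0,0,0]},
    {"claw":0,"linear":[0,0.85,-1],"rotation":[0,0,0]},
  ],
)

```text
time: 0.93
position: [0.3704, -0.4364, 0.1779]
tool_rot: [1.238, 1.205, -1.243]
ft_force: [0.1, -0.2, 0.5]
grip_width: 0.999
```

play_rows(
  targets=[
    {"claw":0,"linear":[0,0.85,-1],"rotation":[0,0,0]},
    {"claw":0,"linear":[0,0.85,-1],"rotation":[0,0,0]},
    {"claw":0,"linear":[0,0.85,-1],"rotation":[0,0,0]},
    {"claw":0,"linear":[0,0.85,-1],"rotation":[0,0,0]},
    {"claw":0,"linear":[0,0.85,-1],"rotation":[0,0,0]},
    {"claw":0,"linear":[0,0.85,-1],"rotation":[0,0,0]},
    {"claw":0,"linear":[0,0.85,-1],"rotation":[0,0,0]},
    {"claw":0,"linear":[0,0.85,-1],"rotation":[0,0,0]},
    {"claw":0,"linear":[0,0.85,-1],"rotation":[0,0,0]},
    {"claw":0,"linear":[0,0,0],"rotation":[0,0,0]},
  ],
)

```text
time: 1.77
position: [0.5798, -0.1966, 0.173]
tool_rot: [1.235, 1.217, -1.235]
ft_force: [-0.5, 1.1, 0.3]
grip_width: 1.004
```

play_rows(
  targets=[
    {"claw":0,"linear":[-0.2,0.9,-1],"rotation":[0,0,0]},
    {"claw":0,"linear":[-0.2,0.9,-1],"rotation":[0,0,0]},
    {"claw":0,"linear":[-0.2,0.9,-1],"rotation":[0,0,0]},
    {"claw":0,"linear":[-0.2,0.9,-1],"rotation":[0,0,0]},
    {"claw":0,"linear":[-0.2,0.6,-0.7],"rotation":[0,0,0]},
    {"claw":0,"linear":[0,0.2,-0.3],"rotation":[0,0,0]},
    {"claw":0,"linear":[0,0,0],"rotation":[0,0,0]},
  ],
)

```text
time: 2.35
position: [0.6942, -0.071, 0.1919]
tool_rot: [1.231, 1.227, -1.242]
ft_force: [0.4, 0.9, -0.7]
grip_width: 0.999
```

```bash
python3 - <<'E'
from h import *
np.set_printoptions(precision=4,suppress=True)
go((.693,-.074,.1),-np.pi/2)
s=get_state();a=get_image("wrist");cv2.imwrite("pics/w1.png",a);np.save("w1.npy",s,allow_pickle=True)
C=cam("wrist",s);print("expected: spray top",proj(C,(.693,-.074,.098)),"base",proj(C,(.693,-.074,.006)),"coaster",proj(C,(.6834,-.0701,.006)))
E
```

```text
t 2.35 pos [ 0.6942 -0.071   0.1919] shift units [3.6731 0.0515 0.1828] turn units [array([-0.0187, -0.0107,  0.0165]), array([1.9811, 0.0257, 0.0166])] axes [[-0.026, 0.999, -0.03], [0.017, -0.029, -0.999], [-1.0, -0.026, -0.016]] q [ 0.35  0.48 -0.4   1.26  0.16  1.46 -1.64]
expected: spray top [322.2936 220.4134] base [322.7268 191.7563] coaster [318.8383 201.8479]
```

View pics/w1.png

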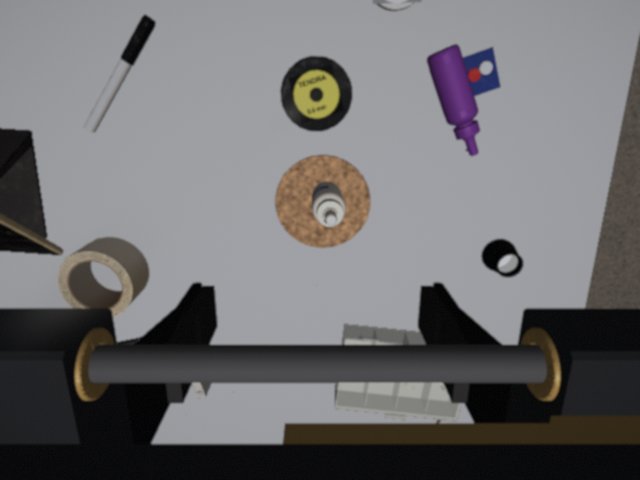

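Wrist view: spray pump tip at (331,216) on the coaster with centre (322,201), clear between the fingers; tape at (105,275), spool (316,93), purple look-alike (455,85).

```bash
python3 - <<'E'
from h import *
np.set_printoptions(precision=4,suppress=True)
s=np.load("w1.npy",allow_pickle=True).item();C=cam("wrist",s);a=cv2.imread("pics/w1.png")
m=cv2.inRange(cv2.cvtColor(a,cv2.COLOR_BGR2HSV),(4,60,50),(22,255,255));m[:150]=0;m[252:]=0;m[:,:270]=0;m[:,380:]=0
c=max(cv2.findContours(m,0,2)[0],key=cv2.contourArea);e=cv2.fitEllipse(cv2.convexHull(c))
p=plane(C,e[0],.006);print("coaster",e,p,"diam",np.array(e[1])*np.linalg.norm(C[1]@p+C[2])/C[0][0,0])
print("head top",plane(C,(331,216),.098),"collar",plane(C,(328.5,207),.072),"tip tri",tri(cam("top"),(393.4,186),C,(331,216)))
go((.693,-.074,.04),-np.pi/2)
E
```

```text
coaster ((322.393798828125, 200.90931701660156), (91.49418640136719, 94.03723907470703), 90.31259155273438) [ 0.6842 -0.0735  0.006 ] diam [0.0863 0.0887]
head top [ 0.6962 -0.0804  0.098 ] collar [ 0.6959 -0.0788  0.072 ] tip tri (array([ 0.6952, -0.077 ,  0.0921]), np.float64(0.006931899396950457))
t 2.4 pos [ 0.6936 -0.0721  0.1918] shift units [6.0694 0.1407 0.1739] turn units [array([-0.0193, -0.0103,  0.0168]), array([1.9805, 0.0261, 0.016 ])] axes [[-0.026, 0.999, -0.031], [0.017, -0.03, -0.999], [-1.0, -0.027, -0.016]] q [ 0.35  0.47 -0.4   1.26  0.16  1.46 -1.64]
```

play_rows(
  targets=[
    {"claw":0,"linear":[0,0.08,0.26],"rotation":[-0.02,-0.01,0.017]},
    {"claw":0,"linear":[0,0,0],"rotation":[0,0,0]},
    {"claw":0,"linear":[0.9,0,0],"rotation":[0,0,0]},
    {"claw":0,"linear":[0.9,0,0],"rotation":[0,0,0]},
    {"claw":0,"linear":[0.7,0,0],"rotation":[0,0,0]},
    {"claw":0,"linear":[0,0,0],"rotation":[0,0,0]},
  ],
)

```text
time: 2.9
position: [0.6895, -0.0923, 0.1275]
tool_rot: [1.213, 1.199, -1.225]
ft_force: [0.2, 0.4, -0.3]
grip_width: 1.0
```

```bash
python3 - <<'E'
from h import *
np.set_printoptions(precision=4,suppress=True)
go((.6955,-.078,.035),-np.pi/2)
E
```

```text
t 2.9 pos [ 0.6895 -0.0923  0.1275] shift units [ 3.6929  0.2427 -0.6031] turn units [array([-0.009 ,  0.0047,  0.0021]), array([ 1.991 ,  0.0033, -0.0073])] axes [[-0.003, 1.0, -0.014], [-0.007, -0.014, -1.0], [-1.0, -0.003, 0.007]] q [ 0.37  0.48 -0.39  1.39  0.19  1.32 -1.62]
```

play_rows(
  targets=[
    {"claw":0,"linear":[0,0.24,-0.6],"rotation":[-0.009,0.005,0.002]},
    {"claw":0,"linear":[0,0,0],"rotation":[0,0,0]},
    {"claw":0,"linear":[0,0,0],"rotation":[0,0,0]},
  ],
)

```text
time: 3.15
position: [0.6947, -0.0811, 0.1285]
tool_rot: [1.212, 1.207, -1.215]
ft_force: [-0.0, -1.4, 0.6]
grip_width: 0.999
```

```bash
python3 - <<'E'
from h import *
np.set_printoptions(precision=4,suppress=True)
go((.6955,-.078,.035),-np.pi/2)
E
```

```text
t 3.15 pos [ 0.6947 -0.0811  0.1285] shift units [ 3.7389  0.0372 -0.1264] turn units [array([-0.0038,  0.0004,  0.001 ]), array([ 1.9962,  0.0015, -0.0006])] axes [[-0.002, 1.0, -0.006], [-0.001, -0.006, -1.0], [-1.0, -0.002, 0.001]] q [ 0.36  0.49 -0.4   1.37  0.19  1.32 -1.62]
```

play_rows(
  targets=[
    {"claw":0,"linear":[0.6,0.04,-0.12],"rotation":[0,0,0]},
    {"claw":0,"linear":[0.6,0,0],"rotation":[0,0,0]},
    {"claw":0,"linear":[0.6,0,0],"rotation":[0,0,0]},
    {"claw":0,"linear":[0.6,0,0],"rotation":[0,0,0]},
    {"claw":0,"linear":[0.6,0,0],"rotation":[0,0,0]},
    {"claw":0,"linear":[0.4,0,0],"rotation":[0,0,0]},
    {"claw":0,"linear":[0,0,0],"rotation":[0,0,0]},
  ],
)

```text
time: 3.73
position: [0.7009, -0.0755, 0.0436]
tool_rot: [1.217, 1.199, -1.206]
ft_force: [-0.7, -0.7, -1.0]
grip_width: 1.0
```

```bash
python3 - <<'E'
from h import *
np.set_printoptions(precision=4,suppress=True)
go((.6955,-.078,.035),-np.pi/2)
E
```

```text
t 3.73 pos [ 0.7009 -0.0755  0.0436] shift units [ 0.3423 -0.2181  0.0991] turn units [array([-0.003 ,  0.0005, -0.0064]), array([ 1.997 , -0.0101, -0.0008])] axes [[0.01, 1.0, -0.005], [-0.001, -0.005, -1.0], [-1.0, 0.01, 0.001]] q [ 0.35  0.55 -0.39  1.46  0.22  1.17 -1.65]
```

play_rows(
  targets=[
    {"claw":0,"linear":[0.34,-0.22,0.1],"rotation":[-0.003,0,-0.006]},
    {"claw":0,"linear":[0,0,0],"rotation":[0,0,0]},
    {"claw":0,"linear":[0,0,0],"rotation":[0,0,0]},
  ],
)

```text
time: 3.98
position: [0.6956, -0.0776, 0.0349]
tool_rot: [1.208, 1.209, -1.208]
ft_force: [-0.3, 0.2, -0.2]
grip_width: 0.997
```

```bash
python3 - <<'E'
from h import *
np.set_printoptions(precision=4,suppress=True)
go((.6955,-.078,.035),-np.pi/2)
E
```

```text
t 3.98 pos [ 0.6956 -0.0776  0.0349] shift units [-0.0029 -0.0051  0.0156] turn units [array([ 0.0008,  0.0004, -0.0005]), array([-1.9992,  0.0008,  0.0006])] axes [[0.001, 1.0, 0.001], [-0.001, 0.001, -1.0], [-1.0, 0.001, 0.001]] q [ 0.35  0.56 -0.39  1.47  0.22  1.16 -1.64]
```

play_rows(
  targets=[
    {"claw":1,"linear":[0,0,0],"rotation":[0,0,0]},
    {"claw":1,"linear":[0,0,0],"rotation":[0,0,0]},
    {"claw":1,"linear":[0,0,0],"rotation":[0,0,0]},
    {"claw":1,"linear":[0,0,0],"rotation":[0,0,0]},
    {"claw":1,"linear":[0,0,0],"rotation":[0,0,0]},
    {"claw":1,"linear":[0,0,0],"rotation":[0,0,0]},
    {"claw":1,"linear":[0,0,0],"rotation":[0,0,0]},
    {"claw":1,"linear":[0,0,0],"rotation":[0,0,0]},
    {"claw":1,"linear":[0,0,0],"rotation":[0,0,0]},
    {"claw":1,"linear":[0,0,0],"rotation":[0,0,0]},
  ],
  newtons=15,
)

```text
time: 4.82
position: [0.6982, -0.0781, 0.0389]
tool_rot: [1.211, 1.203, -1.204]
ft_force: [-0.3, -0.2, 0.2]
grip_width: 0.324
```

play_rows(
  targets=[
    {"claw":1,"linear":[-0.4,0,0],"rotation":[0,0,0]},
    {"claw":1,"linear":[-0.6,0,0],"rotation":[0,0,0]},
    {"claw":1,"linear":[-0.6,0,0],"rotation":[0,0,0]},
    {"claw":1,"linear":[-0.1,-0.6,-0.35],"rotation":[0,0,0]},
    {"claw":1,"linear":[0,-0.8,-0.5],"rotation":[0,0,0]},
    {"claw":1,"linear":[0,-0.8,-0.5],"rotation":[0,0,0]},
    {"claw":1,"linear":[0,-0.8,-0.5],"rotation":[0,0,0]},
    {"claw":1,"linear":[0,-0.8,-0.5],"rotation":[0,0,0]},
    {"claw":1,"linear":[0,-0.4,-0.2],"rotation":[0,0,0]},
    {"claw":1,"linear":[0,0,0],"rotation":[0,0,0]},
  ],
)

```text
time: 5.65
position: [0.5891, -0.0126, 0.0865]
tool_rot: [1.212, 1.201, -1.205]
ft_force: [0.7, 0.2, -0.3]
grip_width: 0.233
```

```bash
python3 - <<'E'
from h import *
np.set_printoptions(precision=4,suppress=True)
go((.585,-.01,.05),-np.pi/2)
b=get_image("side");t=get_image("top")
f=lambda i,x,y,w,h:cv2.resize(i[y:y+h,x:x+w],(400,300),interpolation=cv2.INTER_CUBIC)
cv2.imwrite("pics/m1.png",np.hstack([f(b,240,180,200,150),f(t,280,160,160,120)]))
E
```

```text
t 5.65 pos [ 0.5891 -0.0126  0.0865] shift units [ 1.4574 -0.1754 -0.1084] turn units [array([-0.0009,  0.0016, -0.0052]), array([ 1.9991, -0.0082, -0.0024])] axes [[0.008, 1.0, -0.001], [-0.002, -0.001, -1.0], [-1.0, 0.008, 0.002]] q [ 0.36  0.29 -0.45  1.73  0.14  1.15 -1.7 ]
```

View pics/m1.png

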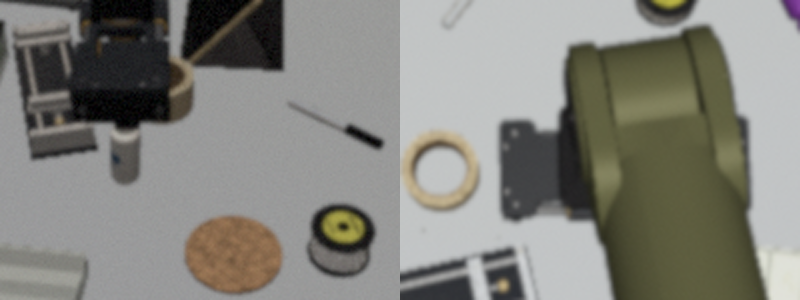

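```bash
python3 - <<'E'
from h import *
np.set_printoptions(precision=4,suppress=True)
C=cam("side")
for z in(.03,.04,.05,.06,.07,.0865,.1):print(z,proj(C,(.589,-.0126,z)))
b=get_image("side");print(get_state()['grip_width'],get_state()['position'])
cv2.imwrite("pics/m2.png",cv2.resize(b[200:290,250:350],(800,720),interpolation=cv2.INTER_CUBIC)[:600])
E
```

```text
0.03 [305.3702 272.9319]
0.04 [305.2144 269.2705]
0.05 [305.0561 265.5525]
0.06 [304.8953 261.7767]
0.07 [304.732  257.9417]
0.0865 [304.457  251.4808]
0.1 [304.2265 246.0674]
0.23414283760727245 [ 0.5919 -0.0148  0.0864]
```

View pics/m2.png

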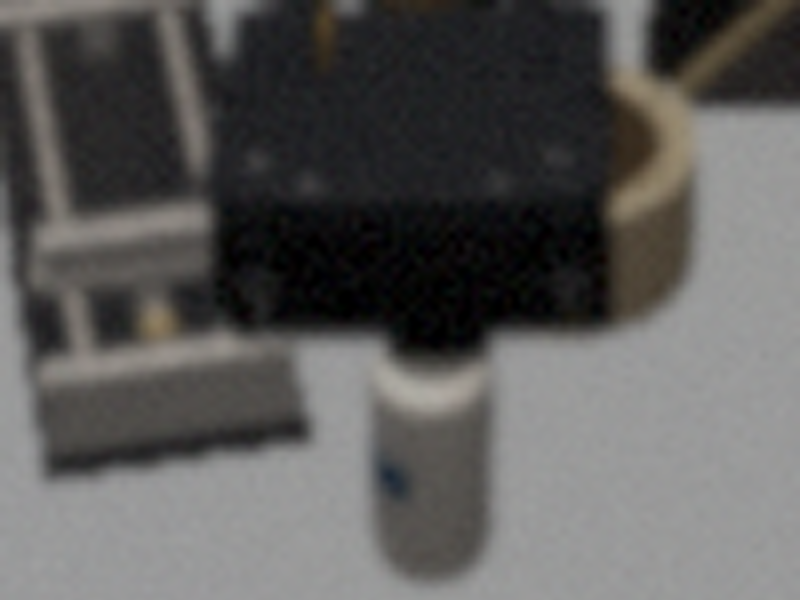

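```bash
python3 - <<'E'
from h import *
np.set_printoptions(precision=4,suppress=True)
W=np.linalg.inv(calibration("wrist")["hand_eye"]);K=cam("wrist",get_state())[0]
for x in(-.07,-.04,-.0187,0,.02):
  q=[]
  for y in (-.0095,.0095):
    for z in (-.0435,.0435):
      p=K@(W@[x,y,z,1])[:3];q+=list((p[:2]/p[2]).round(0))
  print(x,q)
C=cam("side")
for z in(.0865,.105):print(z,proj(C,(.5805,-.04,z)),proj(C,(.599,-.04,z)))
print("body edge",[proj(C,(.59+dx,-.108,.157)) for dx in(-.0375,.0375)])
print("body edge +.02",[proj(C,(.59+dx,-.108,.177)) for dx in(-.0375,.0375)])
E
python3 - <<'E'
import cv2
a=cv2.imread("pics/w1.png");print(a.shape)
E
```

```text
-0.07 [np.float64(194.0), np.float64(370.0), np.float64(436.0), np.float64(370.0), np.float64(189.0), np.float64(323.0), np.float64(440.0), np.float64(323.0)]
-0.04 [np.float64(214.0), np.float64(328.0), np.float64(417.0), np.float64(328.0), np.float64(210.0), np.float64(287.0), np.float64(420.0), np.float64(287.0)]
-0.0187 [np.float64(224.0), np.float64(305.0), np.float64(407.0), np.float64(305.0), np.float64(222.0), np.float64(268.0), np.float64(409.0), np.float64(268.0)]
0 [np.float64(232.0), np.float64(289.0), np.float64(399.0), np.float64(289.0), np.float64(230.0), np.float64(254.0), np.float64(401.0), np.float64(254.0)]
0.02 [np.float64(239.0), np.float64(274.0), np.float64(393.0), np.float64(274.0), np.float64(237.0), np.float64(242.0), np.float64(394.0), np.float64(242.0)]
0.0865 [299.3347 262.3572] [309.8184 262.2596]
0.105 [298.9315 254.8909] [309.5754 254.7921]
body edge [array([278.4233, 261.9736]), array([326.5969, 261.5253])]
body edge +.02 [array([277.5347, 252.7854]), array([326.6132, 252.3301])]
(480, 640, 3)
```

Fingertips in both the wrist and side views end about 35–40 mm short of the reported TCP, so the bottle is held by its pump head (opening 20 mm). I'll set it down by feel and then measure that offset.

play_rows(
  targets=[
    {"claw":1,"linear":[0.4,-0.1,0],"rotation":[0,0,0]},
    {"claw":1,"linear":[0.4,-0.1,0],"rotation":[0,0,0]},
    {"claw":1,"linear":[0.3,0,0],"rotation":[0,0,0]},
    {"claw":1,"linear":[0,0,0],"rotation":[0,0,0]},
    {"claw":1,"linear":[0,0,0],"rotation":[0,0,0]},
  ],
)

```text
time: 6.22
position: [0.589, -0.0181, 0.0546]
tool_rot: [1.219, 1.196, -1.209]
ft_force: [0.8, -0.6, -0.5]
grip_width: 0.235
```

```bash
python3 - <<'E'
from h import *
np.set_printoptions(precision=4,suppress=True)
go((.585,-.01,.05),-np.pi/2)
print(get_state()['ft_force'],get_state()['grip_width'])
b=get_image("side");cv2.imwrite("pics/s2.png",b)
h=b[200:300,285:322].astype(int).mean(2)
print(h[:,18].astype(int).tolist()) # column 303
E
```

```text
t 6.22 pos [ 0.589  -0.0181  0.0546] shift units [ 0.1814 -0.1645 -0.3245] turn units [array([-0.0056,  0.0015, -0.0063]), array([ 1.9944, -0.0099, -0.0023])] axes [[0.01, 1.0, -0.009], [-0.002, -0.009, -1.0], [-1.0, 0.01, 0.002]] q [ 0.36  0.32 -0.44  1.76  0.15  1.09 -1.71]
[ 0.8305 -0.5573 -0.5469] 0.23512095936901853
[6, 9, 10, 3, 12, 11, 18, 32, 45, 47, 44, 35, 25, 20, 12, 23, 27, 36, 32, 33, 32, 33, 35, 28, 32, 32, 36, 32, 33, 32, 34, 30, 34, 35, 30, 35, 35, 37, 30, 35, 33, 35, 34, 28, 9, 7, 5, 11, 14, 3, 1, 0, 2, 0, 5, 0, 7, 14, 25, 57, 86, 118, 151, 170, 167, 142, 114, 92, 86, 87, 85, 83, 85, 84, 83, 83, 83, 83, 84, 82, 82, 82, 82, 78, 88, 105, 136, 150, 153, 156, 152, 155, 154, 153, 155, 155, 153, 154, 153, 156]
```

play_rows(
  targets=[
    {"claw":1,"linear":[0.25,0,-0.2],"rotation":[-0.006,0,-0.006]},
    {"claw":1,"linear":[0.12,0,0],"rotation":[0,0,0]},
    {"claw":1,"linear":[0,0,0],"rotation":[0,0,0]},
  ],
)

```text
time: 6.52
position: [0.5894, -0.0129, 0.0444]
tool_rot: [1.207, 1.209, -1.21]
ft_force: [-0.2, -0.3, -0.9]
grip_width: 0.232
```

play_rows(
  targets=[
    {"claw":1,"linear":[0.12,0,0],"rotation":[0,0,0]},
    {"claw":1,"linear":[0,0,0],"rotation":[0,0,0]},
  ],
)

```text
time: 6.68
position: [0.591, -0.0124, 0.0423]
tool_rot: [1.207, 1.207, -1.207]
ft_force: [-0.1, -0.4, -0.7]
grip_width: 0.235
```

play_rows(
  targets=[
    {"claw":1,"linear":[0.08,0,0],"rotation":[0,0,0]},
    {"claw":1,"linear":[0,0,0],"rotation":[0,0,0]},
  ],
)

```text
time: 6.85
position: [0.5933, -0.0123, 0.0426]
tool_rot: [1.209, 1.203, -1.204]
ft_force: [0.0, -0.6, -0.4]
grip_width: 0.236
```

play_rows(
  targets=[
    {"claw":1,"linear":[0.15,-0.05,0],"rotation":[0,0,0]},
    {"claw":1,"linear":[0,0,0],"rotation":[0,0,0]},
  ],
)

```text
time: 7.02
position: [0.5963, -0.0125, 0.0428]
tool_rot: [1.212, 1.196, -1.198]
ft_force: [0.0, 0.4, -1.9]
grip_width: 0.234
```

play_rows(
  targets=[
    {"claw":1,"linear":[0.12,-0.05,0],"rotation":[0,0,0]},
    {"claw":1,"linear":[0,0,0],"rotation":[0,0,0]},
  ],
)

```text
time: 7.18
position: [0.5979, -0.0127, 0.0424]
tool_rot: [1.215, 1.191, -1.194]
ft_force: [-0.4, 0.1, -0.3]
grip_width: 0.235
```

```bash
python3 - <<'E'
from h import *
np.set_printoptions(precision=4,suppress=True)
go((.585,-.01,.04),-np.pi/2)
print(get_state()['ft_force'],get_state()['grip_width'])
b=get_image("side");cv2.imwrite("pics/s3.png",b)
print(b[270:300,304].astype(int).mean(1).astype(int).tolist(),[proj(cam("side"),(.59,-.0124-.0135,z))[1].round(1) for z in (0,.01,.02)])
E
```

```text
t 7.18 pos [ 0.5979 -0.0127  0.0424] shift units [ 0.0838 -0.5172 -0.1104] turn units [array([ 0.0011,  0.0028, -0.0141]), array([-1.9987,  0.0221,  0.0044])] axes [[0.022, 1.0, 0.002], [-0.004, 0.002, -1.0], [-1.0, 0.022, 0.004]] q [ 0.35  0.34 -0.44  1.76  0.17  1.06 -1.72]
[-0.4285  0.1143 -0.2875] 0.23484224792599523
[85, 87, 83, 80, 70, 61, 49, 55, 68, 77, 82, 85, 85, 84, 83, 85, 96, 122, 144, 154, 154, 153, 152, 157, 151, 155, 155, 152, 154, 155] [np.float64(288.8), np.float64(285.3), np.float64(281.7)]
```

play_rows(
  targets=[
    {"claw":1,"linear":[0.15,-0.3,0],"rotation":[0,0.003,-0.014]},
    {"claw":1,"linear":[0,0,0],"rotation":[0,0,0]},
  ],
)

```text
time: 7.4
position: [0.5943, -0.013, 0.042]
tool_rot: [1.211, 1.204, -1.202]
ft_force: [0.3, 0.4, -1.1]
grip_width: 0.232
```

```bash
python3 - <<'E'
from h import *
np.set_printoptions(precision=4,suppress=True)
go((.585,-.01,.038),-np.pi/2)
print(get_state()['ft_force'],get_state()['torque'],get_state()['grip_width'])
E
```

```text
t 7.4 pos [ 0.5943 -0.013   0.042 ] shift units [ 0.1574 -0.3721 -0.1225] turn units [array([ 0.0012,  0.0002, -0.005 ]), array([-1.9988,  0.0078,  0.0004])] axes [[0.008, 1.0, 0.002], [-0.0, 0.002, -1.0], [-1.0, 0.008, 0.0]] q [ 0.35  0.34 -0.44  1.75  0.17  1.07 -1.72]
[ 0.3047  0.3678 -1.1049] [ 0.0396  0.0232 -0.0194] 0.23204538201857078
```

play_rows(
  targets=[
    {"claw":1,"linear":[0.25,-0.3,0],"rotation":[0,0,-0.005]},
    {"claw":1,"linear":[0.05,0,0],"rotation":[0,0,0]},
  ],
)

```text
time: 7.57
position: [0.5919, -0.0129, 0.039]
tool_rot: [1.212, 1.202, -1.201]
ft_force: [-0.9, 0.4, 1.1]
grip_width: 0.235
```

```bash
python3 - <<'E'
from h import *
np.set_printoptions(precision=4,suppress=True)
go((.585,-.01,.038),-np.pi/2)
print(get_state()['ft_force'],get_state()['torque'],get_state()['grip_width'])
b=get_image("side");cv2.imwrite("pics/s4.png",b)
print(b[270:300,304].astype(int).mean(1).astype(int).tolist())
E
```

```text
t 7.57 pos [ 0.5919 -0.0129  0.039 ] shift units [ 0.0389 -0.2746 -0.1174] turn units [array([ 0.001 ,  0.0004, -0.0065]), array([-1.999 ,  0.0103,  0.0007])] axes [[0.01, 1.0, 0.002], [-0.001, 0.002, -1.0], [-1.0, 0.01, 0.001]] q [ 0.35  0.34 -0.44  1.77  0.17  1.06 -1.72]
[-0.9436  0.3506  1.1302] [0.0924 0.1986 0.0201] 0.235225562340466
[86, 85, 85, 80, 78, 73, 68, 67, 70, 75, 83, 78, 79, 82, 80, 86, 95, 118, 140, 151, 155, 156, 155, 153, 156, 155, 153, 152, 156, 155]
```

play_rows(
  targets=[
    {"claw":0,"linear":[0,0,0],"rotation":[0,0,-0.006]},
    {"claw":0,"linear":[0,0,0],"rotation":[0,0,0]},
    {"claw":0,"linear":[0,0,0],"rotation":[0,0,0]},
    {"claw":0,"linear":[0,0,0],"rotation":[0,0,0]},
    {"claw":0,"linear":[0,0,0],"rotation":[0,0,0]},
    {"claw":0,"linear":[-0.5,0,0],"rotation":[0,0,0]},
    {"claw":0,"linear":[-0.8,0,0],"rotation":[0,0,0]},
    {"claw":0,"linear":[-0.8,0,0],"rotation":[0,0,0]},
    {"claw":0,"linear":[-0.5,0,0],"rotation":[0,0,0]},
    {"claw":0,"linear":[0,0,0],"rotation":[0,0,0]},
  ],
)

```text
time: 8.45
position: [0.585, -0.0125, 0.1016]
tool_rot: [1.201, 1.222, -1.218]
ft_force: [-0.1, 0.3, 0.3]
grip_width: 0.909
```

```bash
python3 - <<'E'
from h import *
np.set_printoptions(precision=4,suppress=True)
go((.585,-.01,.1),-np.pi/2)
s=get_state();np.save("w2.npy",s,allow_pickle=True)
w=get_image("wrist");b=get_image("side");cv2.imwrite("pics/w2.png",w);cv2.imwrite("pics/s5.png",b)
cv2.imwrite("pics/c2.png",np.hstack([cv2.resize(w,(400,300)),cv2.resize(b[150:300,200:400],(400,300),interpolation=cv2.INTER_CUBIC)]))
C=cam("side");print([proj(C,(s['position'][0],s['position'][1]+dy,s['position'][2]+dz)) for dy in(-.05,.05) for dz in(0,.038)])
E
```

```text
t 8.45 pos [ 0.585  -0.0125  0.1016] shift units [ 0.0653  0.0022 -0.0996] turn units [array([ 0.0017, -0.0006,  0.0098]), array([-1.9983, -0.0153, -0.001 ])] axes [[-0.015, 1.0, 0.003], [0.001, 0.003, -1.0], [-1.0, -0.015, -0.001]] q [ 0.36  0.29 -0.45  1.7   0.13  1.2  -1.69]
[array([301.2554, 265.53  ]), array([300.448 , 249.5104]), array([302.5793, 226.9326]), array([301.8817, 211.1371])]
```

View pics/c2.png

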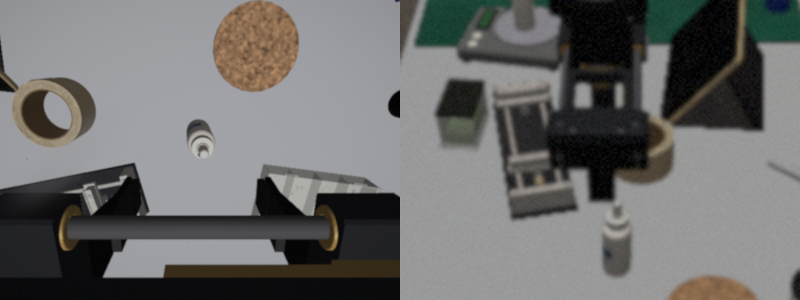

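Spray stands upright at wrist crop (200,140). Side view: the front fingertip at crop (601,200) matches a point 38 mm above the reported TCP, so I'll plan with true fingertips = reported TCP + 38 mm. On to the dropper.

play_rows(
  targets=[
    {"claw":0,"linear":[-1,0,0],"rotation":[0,0,0.01]},
    {"claw":0,"linear":[-1,0,0],"rotation":[0,0,0]},
    {"claw":0,"linear":[-1,0,-0.4],"rotation":[0,0,0]},
    {"claw":0,"linear":[0,-0.5,-1],"rotation":[0,0,0]},
    {"claw":0,"linear":[0,-0.5,-1],"rotation":[0,0,0]},
    {"claw":0,"linear":[0,-0.5,-1],"rotation":[0,0,0]},
    {"claw":0,"linear":[0,-0.5,-1],"rotation":[0,0,0]},
    {"claw":0,"linear":[0,-0.5,-1],"rotation":[0,0,0]},
    {"claw":0,"linear":[0,-0.5,-1],"rotation":[0,0,0]},
    {"claw":0,"linear":[0,-0.5,-1],"rotation":[0,0,0]},
  ],
)

```text
time: 9.38
position: [0.4892, 0.1689, 0.1662]
tool_rot: [1.208, 1.216, -1.237]
ft_force: [-1.1, 0.3, 1.2]
grip_width: 1.001
```

```bash
python3 - <<'E'
from h import *
np.set_printoptions(precision=4,suppress=True)
go((.476,.354,.17),-np.pi/2)
s=np.load("w2.npy",allow_pickle=True).item();C=cam("wrist",s)
print("spray",plane(C,(205*1.6,153*1.6),.092),plane(C,(200*1.6,140*1.6),.066),"coaster",plane(C,(256*1.6,45*1.6),.006))
E
```

```text
t 9.38 pos [0.4892 0.1689 0.1662] shift units [-0.1576 -0.6385 -7.3964] turn units [array([-0.0092,  0.0015,  0.0135]), array([ 1.9907,  0.0211, -0.0023])] axes [[-0.021, 1.0, -0.014], [-0.002, -0.014, -1.0], [-1.0, -0.021, 0.002]] q [ 0.19  0.1  -0.6   1.77  0.05  1.31 -2.01]
spray [ 0.5961 -0.019   0.092 ] [ 0.5997 -0.0149  0.066 ] coaster [ 0.6857 -0.0735  0.006 ]
```

play_rows(
  targets=[
    {"claw":0,"linear":[0,-0.1,-1],"rotation":[-0.009,0,0.013]},
    {"claw":0,"linear":[0,-0.1,-1],"rotation":[0,0,0]},
    {"claw":0,"linear":[0,-0.1,-1],"rotation":[0,0,0]},
    {"claw":0,"linear":[0,-0.1,-1],"rotation":[0,0,0]},
    {"claw":0,"linear":[0,-0.1,-1],"rotation":[0,0,0]},
    {"claw":0,"linear":[0,-0.1,-1],"rotation":[0,0,0]},
    {"claw":0,"linear":[0,0,-0.9],"rotation":[0,0,0]},
    {"claw":0,"linear":[0,0,-0.3],"rotation":[0,0,0]},
    {"claw":0,"linear":[0,0,0],"rotation":[0,0,0]},
  ],
)

```text
time: 10.13
position: [0.461, 0.3597, 0.155]
tool_rot: [1.188, 1.22, -1.217]
ft_force: [0.5, -0.6, -0.1]
grip_width: 0.998
```

```bash
python3 - <<'E'
from h import *
np.set_printoptions(precision=4,suppress=True)
go((.476,.354,.17),-np.pi/2)
s=get_state();np.save("w3.npy",s,allow_pickle=True)
cv2.imwrite("pics/w3.png",get_image("wrist"))
E
```

```text
t 10.13 pos [0.461  0.3597 0.155 ] shift units [-0.6084  0.5896  0.241 ] turn units [array([0.0067, 0.0051, 0.0104]), array([-1.9932, -0.0163,  0.008 ])] axes [[-0.016, 1.0, 0.011], [-0.008, 0.01, -1.0], [-1.0, -0.016, 0.008]] q [-0.1   0.29 -0.72  1.62  0.19  1.32 -2.41]
```

View pics/w3.png

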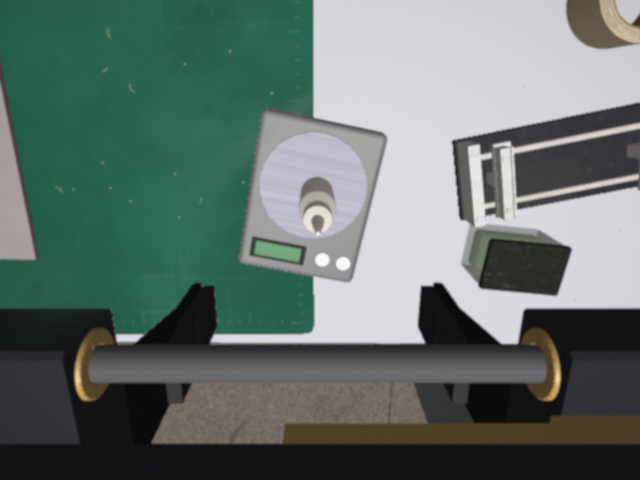

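Wrist view: needle tip at (318,232), pan centre about (314,185), open space around for both fingers; parts case at (520,260) well clear.

```bash
python3 - <<'E'
from h import *
np.set_printoptions(precision=4,suppress=True)
s=np.load("w3.npy",allow_pickle=True).item();C=cam("wrist",s);a=cv2.imread("pics/w3.png")
print("tip",plane(C,(318,232),.136),"shoulder",plane(C,(317,204),.096),tri(cam("top"),(189.4,292),C,(318,232)))
h=cv2.cvtColor(a,cv2.COLOR_BGR2HSV);print("pan hsv",h[150,300],"body",h[250,245],h[130,360])
m=cv2.inRange(h,(110,20,100),(140,90,255));m[:110]=0;m[285:]=0;m[:,:240]=0;m[:,390:]=0
c=max(cv2.findContours(m,0,2)[0],key=cv2.contourArea);e=cv2.fitEllipse(cv2.convexHull(c));p=plane(C,e[0],.032)
print("pan",e,p,np.array(e[1])*(C[1]@p+C[2])[2]/C[0][0,0])
E
```

```text
tip [0.4761 0.3584 0.136 ] shoulder [0.4818 0.3587 0.096 ] (array([0.4753, 0.3572, 0.1306]), np.float64(0.0028451057990346537))
pan hsv [124  18 203] body [ 30   3 158] [ 45   5 104]Traceback (most recent call last):
  File "<stdin>", line 7, in <module>
ValueError: max() iterable argument is empty
```

play_rows(
  targets=[
    {"claw":0,"linear":[0,0.64,0.06],"rotation":[0.007,0.005,0.01]},
    {"claw":0,"linear":[0,0,0],"rotation":[0,0,0]},
    {"claw":0,"linear":[0,0,0],"rotation":[0,0,0]},
  ],
)

```text
time: 10.43
position: [0.4797, 0.3525, 0.1533]
tool_rot: [1.211, 1.203, -1.216]
ft_force: [0.2, 0.8, 0.6]
grip_width: 0.998
```

```bash
python3 - <<'E'
from h import *
np.set_printoptions(precision=4,suppress=True)
s=np.load("w3.npy",allow_pickle=True).item();C=cam("wrist",s)
print("pan",plane(C,(314.5,186),.032),[plane(C,u,.032)[:2] for u in((259,186),(370,186),(314.5,132),(314.5,240))])
go((.477,.358,.028),-np.pi/2)
E
```

```text
pan [0.4801 0.3601 0.032 ] [array([0.4797, 0.4032]), array([0.4805, 0.317 ]), array([0.521 , 0.3605]), array([0.4357, 0.3597])]
t 10.43 pos [0.4797 0.3525 0.1533] shift units [ 5.0112 -0.1101 -0.2383] turn units [array([-0.004 ,  0.0026, -0.    ]), array([ 1.996 , -0.    , -0.0041])] axes [[0.0, 1.0, -0.006], [-0.004, -0.006, -1.0], [-1.0, 0.0, 0.004]] q [-0.09  0.3  -0.71  1.62  0.2   1.3  -2.41]
```

Pan centre ≈ (0.479, 0.361), diameter 86 mm measured (84 given), good. Descend in two stages.

play_rows(
  targets=[
    {"claw":0,"linear":[0.4,-0.11,-0.24],"rotation":[-0.004,0.003,0]},
    {"claw":0,"linear":[0.4,0,0],"rotation":[0,0,0]},
    {"claw":0,"linear":[0,0,0],"rotation":[0,0,0]},
  ],
)

```text
time: 10.68
position: [0.4795, 0.3549, 0.1318]
tool_rot: [1.214, 1.204, -1.213]
ft_force: [0.2, -1.1, -0.6]
grip_width: 0.998
```

```bash
python3 - <<'E'
from h import *
np.set_printoptions(precision=4,suppress=True)
go((.477,.358,.028),-np.pi/2)
E
```

```text
t 10.68 pos [0.4795 0.3549 0.1318] shift units [ 4.1512 -0.1088 -0.1254] turn units [array([-0.004 ,  0.0003, -0.0013]), array([ 1.996 , -0.002 , -0.0005])] axes [[0.002, 1.0, -0.006], [-0.0, -0.006, -1.0], [-1.0, 0.002, 0.0]] q [-0.09  0.31 -0.71  1.64  0.21  1.26 -2.42]
```

play_rows(
  targets=[
    {"claw":0,"linear":[0.6,-0.1,-0.12],"rotation":[-0.004,0,0]},
    {"claw":0,"linear":[0.6,0,0],"rotation":[0,0,0]},
    {"claw":0,"linear":[0.6,0,0],"rotation":[0,0,0]},
    {"claw":0,"linear":[0.6,0,0],"rotation":[0,0,0]},
    {"claw":0,"linear":[0.5,0,0],"rotation":[0,0,0]},
    {"claw":0,"linear":[0,0,0],"rotation":[0,0,0]},
  ],
)

```text
time: 11.18
position: [0.4764, 0.3562, 0.0546]
tool_rot: [1.209, 1.206, -1.209]
ft_force: [-0.1, 0.0, 0.3]
grip_width: 1.002
```

```bash
python3 - <<'E'
from h import *
np.set_printoptions(precision=4,suppress=True)
go((.477,.358,.028),-np.pi/2);print(get_state()['ft_force'])
E
```

```text
t 11.18 pos [0.4764 0.3562 0.0546] shift units [ 1.0635  0.022  -0.0758] turn units [array([-0.0004,  0.0013, -0.001 ]), array([ 1.9996, -0.0015, -0.002 ])] axes [[0.002, 1.0, -0.001], [-0.002, -0.001, -1.0], [-1.0, 0.002, 0.002]] q [-0.12  0.38 -0.69  1.73  0.27  1.13 -2.46]
[-0.1416  0.001   0.2638]
```

play_rows(
  targets=[
    {"claw":0,"linear":[0.45,0,-0.07],"rotation":[0,0,0]},
    {"claw":0,"linear":[0.45,0,0],"rotation":[0,0,0]},
    {"claw":0,"linear":[0.1,0,0],"rotation":[0,0,0]},
    {"claw":0,"linear":[0,0,0],"rotation":[0,0,0]},
  ],
)

```text
time: 11.52
position: [0.4768, 0.3583, 0.0278]
tool_rot: [1.209, 1.206, -1.209]
ft_force: [0.5, 0.1, -0.2]
grip_width: 1.0
```

```bash
python3 - <<'E'
from h import *
np.set_printoptions(precision=4,suppress=True)
go((.477,.358,.028),-np.pi/2);print(get_state()['ft_force'])
b=get_image("side")
cv2.imwrite("pics/c3.png",cv2.resize(b[100:190,210:330],(800,600),interpolation=cv2.INTER_CUBIC))
C=cam("side");print([(z,((proj(C,(.477,.358-.05,z))-[210,100])*[6.67,6.67]).round()) for z in(.028,.05,.066,.08)])
E
```

```text
t 11.52 pos [0.4768 0.3583 0.0278] shift units [-0.0089  0.01    0.0104] turn units [array([-0.0004,  0.001 , -0.0013]), array([ 1.9996, -0.002 , -0.0016])] axes [[0.002, 1.0, -0.001], [-0.002, -0.001, -1.0], [-1.0, 0.002, 0.002]] q [-0.13  0.42 -0.68  1.75  0.29  1.08 -2.48]
[ 0.4818  0.1443 -0.2207]
[(0.028, array([340., 507.])), (0.05, array([335., 456.])), (0.066, array([330., 418.])), (0.08, array([327., 384.]))]
```

View pics/c3.png

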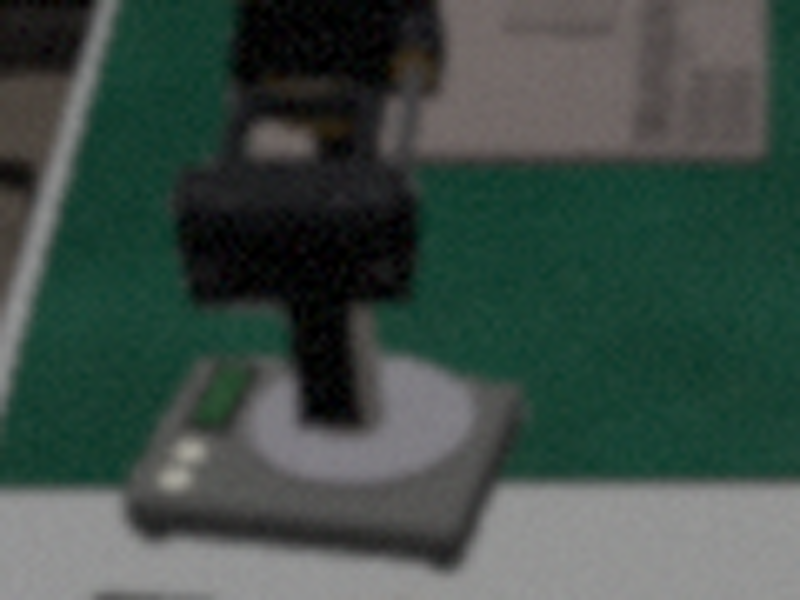

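```bash
python3 - <<'E'
from h import *
np.set_printoptions(precision=4,suppress=True)
C=cam("side");f=lambda p:((proj(C,p)-[210,100])*6.67).round(1)
for x in(.477,.482,.487):print(x,f((x,.358,.045)),f((x,.358,.08)),f((x+.0125,.358,.08)),proj(C,(x,.358,.07)))
print("fingers",f((.4675,.31,.066)),f((.4865,.31,.066)))
a=cv2.imread("pics/side0.png")
for r in(146,150,154,158,162):print(r,a[r,250:275].astype(int).mean(1).astype(int).tolist())
E
```

```text
0.477 [348.1 389.8] [339.3 307. ] [374.  306.7] [261.2482 149.6232]
0.482 [361.8 389.7] [353.2 306.8] [387.9 306.5] [263.3216 149.6046]
0.487 [375.4 389.6] [367.1 306.7] [401.9 306.4] [265.3951 149.586 ]
fingers [303.9 414.6] [358.  414.1]
146 [49, 47, 49, 48, 71, 93, 114, 121, 128, 128, 126, 119, 112, 106, 95, 82, 66, 50, 46, 47, 50, 46, 44, 42, 46]
150 [49, 51, 52, 45, 50, 61, 75, 81, 88, 84, 87, 84, 82, 81, 76, 72, 62, 52, 51, 48, 45, 46, 47, 40, 47]
154 [81, 79, 77, 66, 71, 79, 88, 88, 88, 81, 83, 84, 83, 77, 76, 77, 90, 106, 111, 116, 115, 111, 97, 92, 84]
158 [107, 117, 123, 123, 128, 122, 113, 93, 83, 83, 82, 80, 80, 80, 78, 76, 85, 107, 121, 123, 124, 124, 121, 126, 124]
162 [124, 124, 125, 124, 125, 124, 117, 101, 89, 78, 79, 78, 76, 77, 75, 76, 84, 100, 116, 123, 124, 124, 122, 125, 123]
```

Side view confirms: fingertips at z≈0.065, about 51 mm grasp height, bottle between the fingers. Close.

play_rows(
  targets=[
    {"claw":1,"linear":[0,0,0],"rotation":[0,0,0]},
    {"claw":1,"linear":[0,0,0],"rotation":[0,0,0]},
    {"claw":1,"linear":[0,0,0],"rotation":[0,0,0]},
    {"claw":1,"linear":[0,0,0],"rotation":[0,0,0]},
    {"claw":1,"linear":[0,0,0],"rotation":[0,0,0]},
    {"claw":1,"linear":[0,0,0],"rotation":[0,0,0]},
    {"claw":1,"linear":[0,0,0],"rotation":[0,0,0]},
    {"claw":1,"linear":[0,0,0],"rotation":[0,0,0]},
    {"claw":1,"linear":[0,0,0],"rotation":[0,0,0]},
  ],
  newtons=15,
)

```text
time: 12.32
position: [0.4788, 0.3597, 0.0311]
tool_rot: [1.214, 1.205, -1.204]
ft_force: [0.2, 0.9, -1.1]
grip_width: 0.398
```

play_rows(
  targets=[
    {"claw":1,"linear":[0,0,0],"rotation":[0,0,0]},
    {"claw":1,"linear":[0,0,0],"rotation":[0,0,0]},
    {"claw":1,"linear":[0,0,0],"rotation":[0,0,0]},
  ],
)

```text
time: 12.57
position: [0.4788, 0.3597, 0.0311]
tool_rot: [1.214, 1.205, -1.205]
ft_force: [0.2, -0.2, -0.1]
grip_width: 0.28
```

play_rows(
  targets=[
    {"claw":1,"linear":[-0.4,0,0],"rotation":[0,0,0]},
    {"claw":1,"linear":[-0.8,0,0],"rotation":[0,0,0]},
    {"claw":1,"linear":[-0.9,0,0],"rotation":[0,0,0]},
    {"claw":1,"linear":[-0.9,0,0],"rotation":[0,0,0]},
    {"claw":1,"linear":[-0.9,0,0.2],"rotation":[0,0,0]},
    {"claw":1,"linear":[-0.2,0,0.6],"rotation":[0,0,0]},
    {"claw":1,"linear":[0,0,0.9],"rotation":[0,0,0]},
    {"claw":1,"linear":[0,0,0.9],"rotation":[0,0,0]},
    {"claw":1,"linear":[0,0,0.9],"rotation":[0,0,0]},
    {"claw":1,"linear":[0,0,0.9],"rotation":[0,0,0]},
  ],
)

```text
time: 13.4
position: [0.4755, 0.2545, 0.1445]
tool_rot: [1.209, 1.215, -1.19]
ft_force: [0.8, -0.9, -1.3]
grip_width: 0.284
```

```bash
python3 - <<'E'
from h import *
np.set_printoptions(precision=4,suppress=True)
go((.50,.1,.13),-np.pi/2);print(get_state()['ft_force'],get_state()['grip_width'])
E
```

```text
t 13.4 pos [0.4755 0.2545 0.1445] shift units [0.5432 0.8958 6.1947] turn units [array([ 0.0084, -0.0047, -0.0051]), array([-1.9916,  0.0079, -0.0074])] axes [[0.008, 1.0, 0.013], [0.007, 0.013, -1.0], [-1.0, 0.008, -0.007]] q [ 0.09  0.15 -0.69  1.77  0.1   1.24 -2.18]
[ 0.7652 -0.8984 -1.2818] 0.2837545151249454
```

play_rows(
  targets=[
    {"claw":1,"linear":[0,0.15,0.9],"rotation":[0.008,-0.005,-0.005]},
    {"claw":1,"linear":[0,0.15,0.9],"rotation":[0,0,0]},
    {"claw":1,"linear":[0,0.15,0.9],"rotation":[0,0,0]},
    {"claw":1,"linear":[0,0.15,0.9],"rotation":[0,0,0]},
    {"claw":1,"linear":[0,0.15,0.9],"rotation":[0,0,0]},
    {"claw":1,"linear":[0,0.3,0.9],"rotation":[0,0,0]},
    {"claw":1,"linear":[0,0.8,0.8],"rotation":[0,0,0]},
    {"claw":1,"linear":[0,0.9,0.8],"rotation":[0,0,0]},
    {"claw":1,"linear":[0,0.9,0.8],"rotation":[0,0,0]},
    {"claw":1,"linear":[0,0.9,0.8],"rotation":[0,0,0]},
  ],
)

```text
time: 14.23
position: [0.5899, 0.0311, 0.1555]
tool_rot: [1.205, 1.203, -1.2]
ft_force: [0.2, 0.6, 0.3]
grip_width: 0.284
```

```bash
python3 - <<'E'
from h import *
np.set_printoptions(precision=4,suppress=True)
go((.6845,-.0725,.12),-np.pi/2);print(get_state()['ft_force'],get_state()['grip_width'])
E
```

```text
t 14.23 pos [0.5899 0.0311 0.1555] shift units [1.4692 3.7467 4.1615] turn units [array([ 0.0041,  0.0028, -0.0055]), array([-1.9959,  0.0086,  0.0043])] axes [[0.009, 1.0, 0.006], [-0.004, 0.006, -1.0], [-1.0, 0.009, 0.004]] q [ 0.33  0.24 -0.5   1.64  0.13  1.28 -1.76]
[0.2176 0.5548 0.316 ] 0.2838563879950601
```

play_rows(
  targets=[
    {"claw":1,"linear":[0,0.8,0.9],"rotation":[0.004,0.003,-0.005]},
    {"claw":1,"linear":[0,0.8,0.9],"rotation":[0,0,0]},
    {"claw":1,"linear":[0,0.8,0.9],"rotation":[0,0,0]},
    {"claw":1,"linear":[0,0.8,0.9],"rotation":[0,0,0]},
    {"claw":1,"linear":[0.3,0.4,0.4],"rotation":[0,0,0]},
    {"claw":1,"linear":[0.4,0,0],"rotation":[0,0,0]},
    {"claw":1,"linear":[0,0,0],"rotation":[0,0,0]},
    {"claw":1,"linear":[0,0,0],"rotation":[0,0,0]},
  ],
)

```text
time: 14.9
position: [0.6874, -0.0806, 0.1415]
tool_rot: [1.217, 1.202, -1.211]
ft_force: [0.2, 0.1, 0.5]
grip_width: 0.282
```

```bash
python3 - <<'E'
from h import *
np.set_printoptions(precision=4,suppress=True)
go((.6845,-.0725,.02),-np.pi/2);print(get_state()['ft_force'],get_state()['grip_width'])
E
```

```text
t 14.9 pos [ 0.6874 -0.0806  0.1415] shift units [ 4.8604 -0.1449 -0.323 ] turn units [array([-0.0049,  0.0002, -0.0032]), array([ 1.9951, -0.0051, -0.0004])] axes [[0.005, 1.0, -0.008], [-0.0, -0.008, -1.0], [-1.0, 0.005, 0.0]] q [ 0.39  0.46 -0.43  1.39  0.19  1.33 -1.63]
[0.2363 0.0814 0.5489] 0.28237107626898594
```

play_rows(
  targets=[
    {"claw":1,"linear":[0.6,-0.14,-0.3],"rotation":[-0.005,0,-0.003]},
    {"claw":1,"linear":[0.6,0,0],"rotation":[0,0,0]},
    {"claw":1,"linear":[0.6,0,0],"rotation":[0,0,0]},
    {"claw":1,"linear":[0.6,0,0],"rotation":[0,0,0]},
    {"claw":1,"linear":[0.6,0,0],"rotation":[0,0,0]},
    {"claw":1,"linear":[0.6,0,0],"rotation":[0,0,0]},
    {"claw":1,"linear":[0.5,0,0],"rotation":[0,0,0]},
    {"claw":1,"linear":[0,0,0],"rotation":[0,0,0]},
  ],
)

```text
time: 15.57
position: [0.6803, -0.0572, 0.0432]
tool_rot: [1.202, 1.216, -1.191]
ft_force: [-1.3, -0.4, -1.0]
grip_width: 0.281
```

```bash
python3 - <<'E'
from h import *
np.set_printoptions(precision=4,suppress=True)
go((.6845,-.0725,.008),-np.pi/2);print(get_state()['ft_force'],get_state()['grip_width'])
E
```

```text
t 15.57 pos [ 0.6803 -0.0572  0.0432] shift units [1.4052 0.1483 0.6207] turn units [array([ 0.0111, -0.0024, -0.0032]), array([-1.9889,  0.005 , -0.0038])] axes [[0.005, 1.0, 0.017], [0.004, 0.017, -1.0], [-1.0, 0.005, -0.004]] q [ 0.36  0.52 -0.43  1.52  0.22  1.15 -1.66]
[-1.283  -0.3697 -1.0082] 0.28120069783450763
```

play_rows(
  targets=[
    {"claw":1,"linear":[0.4,0.15,0.6],"rotation":[0.011,-0.002,-0.003]},
    {"claw":1,"linear":[0.4,0,0],"rotation":[0,0,0]},
    {"claw":1,"linear":[0,0,0],"rotation":[0,0,0]},
  ],
)

```text
time: 15.82
position: [0.6854, -0.0709, 0.024]
tool_rot: [1.21, 1.209, -1.206]
ft_force: [-0.9, 0.7, -1.2]
grip_width: 0.28
```

```bash
python3 - <<'E'
from h import *
np.set_printoptions(precision=4,suppress=True)
go((.6845,-.0725,.008),-np.pi/2);print(get_state()['ft_force'],get_state()['torque'],get_state()['grip_width'])
E
```

```text
t 15.82 pos [ 0.6854 -0.0709  0.024 ] shift units [ 0.6418 -0.0361  0.0651] turn units [array([ 0.001 , -0.0004, -0.0016]), array([-1.9989,  0.0026, -0.0007])] axes [[0.003, 1.0, 0.002], [0.001, 0.002, -1.0], [-1.0, 0.003, -0.001]] q [ 0.37  0.55 -0.41  1.51  0.23  1.13 -1.66]
[-0.9042  0.738  -1.225 ] [ 0.0835 -0.0064 -0.0659] 0.2797914422444888
```

play_rows(
  targets=[
    {"claw":1,"linear":[0.3,-0.03,0.06],"rotation":[0,0,0]},
    {"claw":1,"linear":[0.25,0,0],"rotation":[0,0,0]},
    {"claw":1,"linear":[0,0,0],"rotation":[0,0,0]},
  ],
)

```text
time: 16.07
position: [0.6855, -0.074, 0.0098]
tool_rot: [1.211, 1.206, -1.206]
ft_force: [-0.6, -0.5, -1.2]
grip_width: 0.285
```

```bash
python3 - <<'E'
from h import *
np.set_printoptions(precision=4,suppress=True)
go((.6845,-.0725,.006),-np.pi/2);print(get_state()['ft_force'],get_state()['torque'],get_state()['grip_width'])
E
```

```text
t 16.07 pos [ 0.6855 -0.074   0.0098] shift units [ 0.153  -0.0412 -0.0604] turn units [array([-0.0002, -0.    , -0.0026]), array([ 1.9998, -0.0041,  0.    ])] axes [[0.004, 1.0, -0.0], [0.0, -0.0, -1.0], [-1.0, 0.004, -0.0]] q [ 0.37  0.56 -0.41  1.52  0.24  1.1  -1.66]
[-0.5578 -0.525  -1.1592] [ 0.0344  0.0738 -0.0114] 0.28475086375786246
```

play_rows(
  targets=[
    {"claw":1,"linear":[0.18,-0.04,-0.05],"rotation":[0,0,-0.002]},
    {"claw":1,"linear":[0.05,0,0],"rotation":[0,0,0]},
  ],
)

```text
time: 16.23
position: [0.6853, -0.0731, 0.0049]
tool_rot: [1.211, 1.207, -1.208]
ft_force: [-0.9, -0.1, 4.3]
grip_width: 0.276
```

```bash
python3 - <<'E'
from h import *
np.set_printoptions(precision=4,suppress=True)
go((.6845,-.0725,.005),-np.pi/2);print(get_state()['ft_force'],get_state()['torque'],get_state()['grip_width'])
b=get_image("side");cv2.imwrite("pics/s6.png",b)
C=cam("side");x,y,_=get_state()['position'];print([proj(C,(x,y-.0125,z)).round(1) for z in(.006,.011,.016)])
c=int(proj(C,(x,y,.02))[0]);print(c,b[285:325,c].astype(int).mean(1).astype(int).tolist())
E
```

```text
t 16.23 pos [ 0.6853 -0.0731  0.0049] shift units [-0.0025 -0.0338 -0.0244] turn units [array([-0.0006,  0.0002, -0.0016]), array([ 1.9994, -0.0025, -0.0003])] axes [[0.003, 1.0, -0.001], [-0.0, -0.001, -1.0], [-1.0, 0.003, 0.0]] q [ 0.37  0.57 -0.41  1.52  0.24  1.1  -1.66]
[-0.9434 -0.118   4.3018] [0.1482 0.5615 0.051 ] 0.2763647602183681
[array([358.3, 311. ]), array([358.4, 309.3]), array([358.5, 307.5])]
358 [33, 36, 36, 35, 34, 34, 40, 31, 21, 22, 13, 13, 1, 1, 5, 12, 8, 6, 10, 7, 23, 52, 76, 80, 85, 92, 101, 105, 99, 102, 108, 113, 114, 107, 107, 102, 106, 112, 116, 108]
```

Contact at the expected height (4.3 N). Release.

play_rows(
  targets=[
    {"claw":0,"linear":[0,0,0],"rotation":[0,0,0]},
    {"claw":0,"linear":[0,0,0],"rotation":[0,0,0]},
    {"claw":0,"linear":[0,0,0],"rotation":[0,0,0]},
    {"claw":0,"linear":[0,0,0],"rotation":[0,0,0]},
    {"claw":0,"linear":[0,0,0],"rotation":[0,0,0]},
    {"claw":0,"linear":[0,0,0],"rotation":[0,0,0]},
    {"claw":0,"linear":[0,0,0],"rotation":[0,0,0]},
    {"claw":0,"linear":[0,0,0],"rotation":[0,0,0]},
  ],
)

```text
time: 16.95
position: [0.6858, -0.0722, 0.0051]
tool_rot: [1.211, 1.207, -1.207]
ft_force: [0.1, 0.4, -0.2]
grip_width: 0.805
```

```bash
python3 - <<'E'
from h import *
np.set_printoptions(precision=4,suppress=True)
go((.6845,-.0725,.11),-np.pi/2);print(get_state()['ft_force'],get_state()['grip_width'])
E
```

```text
t 16.95 pos [ 0.6858 -0.0722  0.0051] shift units [-4.1972 -0.0355  0.0126] turn units [array([-0.    , -0.0001, -0.0023]), array([ 1.9999, -0.0036,  0.0002])] axes [[0.004, 1.0, -0.0], [0.0, -0.0, -1.0], [-1.0, 0.004, -0.0]] q [ 0.37  0.57 -0.41  1.52  0.24  1.1  -1.66]
[ 0.1135  0.3806 -0.2308] 0.8045648946752546
```

play_rows(
  targets=[
    {"claw":0,"linear":[-0.6,0,0],"rotation":[0,0,0]},
    {"claw":0,"linear":[-0.7,0,0],"rotation":[0,0,0]},
    {"claw":0,"linear":[-0.7,0,0],"rotation":[0,0,0]},
    {"claw":0,"linear":[-0.7,0,0],"rotation":[0,0,0]},
    {"claw":0,"linear":[-0.7,0,0],"rotation":[0,0,0]},
    {"claw":0,"linear":[-0.9,0,0],"rotation":[0,0,0]},
    {"claw":0,"linear":[-0.9,0,0],"rotation":[0,0,0]},
    {"claw":0,"linear":[0,-0.8,-0.5],"rotation":[0,0,0]},
    {"claw":0,"linear":[0,-0.8,-0.5],"rotation":[0,0,0]},
    {"claw":0,"linear":[0,0,0],"rotation":[0,0,0]},
  ],
)

```text
time: 17.78
position: [0.6458, -0.0466, 0.1516]
tool_rot: [1.215, 1.202, -1.203]
ft_force: [0.6, 0.9, 0.3]
grip_width: 1.002
```

```bash
python3 - <<'E'
from h import *
np.set_printoptions(precision=4,suppress=True)
go((.597,-.017,.1),-np.pi/2)
s=get_state();np.save("w4.npy",s,allow_pickle=True)
cv2.imwrite("pics/w4.png",get_image("wrist"))
C=cam("wrist",s);print("exp coaster",proj(C,(.6845,-.0725,.006)),"spray top",proj(C,(.597,-.017,.092)))
E
```

```text
t 17.78 pos [ 0.6458 -0.0466  0.1516] shift units [ 2.0467 -1.972  -1.18  ] turn units [array([-0.0006, -0.0003, -0.0061]), array([ 1.9993, -0.0096,  0.0004])] axes [[0.01, 1.0, -0.001], [0.0, -0.001, -1.0], [-1.0, 0.01, -0.0]] q [ 0.39  0.36 -0.45  1.5   0.16  1.31 -1.65]
exp coaster [347.7561 161.1204] spray top [272.6813 305.5445]
```

View pics/w4.png

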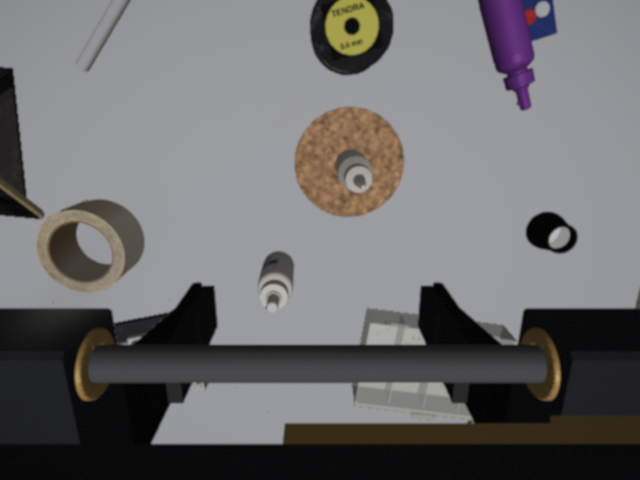

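Dropper stands upright at the coaster's middle (coaster 349,161; tip 360,180 by parallax); spray upright with its tip at (272,306), exactly where predicted for (0.597, −0.017). Re-grasp the spray on its body.

play_rows(
  targets=[
    {"claw":0,"linear":[0,-0.7,-0.4],"rotation":[0,0,-0.006]},
    {"claw":0,"linear":[0,-0.7,-0.4],"rotation":[0,0,0]},
    {"claw":0,"linear":[0,-0.5,-0.3],"rotation":[0,0,0]},
    {"claw":0,"linear":[0,0,0],"rotation":[0,0,0]},
    {"claw":0,"linear":[0,0,0],"rotation":[0,0,0]},
  ],
)

```text
time: 18.25
position: [0.6016, -0.0233, 0.155]
tool_rot: [1.214, 1.199, -1.209]
ft_force: [0.4, 0.4, -0.4]
grip_width: 0.997
```

```bash
python3 - <<'E'
from h import *
np.set_printoptions(precision=4,suppress=True)
go((.597,-.017,-.008),-np.pi/2)
E
```

```text
t 18.25 pos [ 0.6016 -0.0233  0.155 ] shift units [ 6.5183 -0.2355 -0.2748] turn units [array([-0.0033,  0.0023, -0.0049]), array([ 1.9967, -0.0076, -0.0035])] axes [[0.008, 1.0, -0.005], [-0.004, -0.005, -1.0], [-1.0, 0.008, 0.004]] q [ 0.39  0.26 -0.47  1.61  0.13  1.29 -1.68]
```

play_rows(
  targets=[
    {"claw":0,"linear":[0.6,-0.18,-0.27],"rotation":[-0.003,0.002,-0.005]},
    {"claw":0,"linear":[0.6,0,0],"rotation":[0,0,0]},
    {"claw":0,"linear":[0.6,0,0],"rotation":[0,0,0]},
    {"claw":0,"linear":[0.6,0,0],"rotation":[0,0,0]},
    {"claw":0,"linear":[0.6,0,0],"rotation":[0,0,0]},
    {"claw":0,"linear":[0,0,0],"rotation":[0,0,0]},
  ],
)

```text
time: 18.75
position: [0.6013, -0.0188, 0.0735]
tool_rot: [1.213, 1.207, -1.211]
ft_force: [-1.5, 0.2, -0.1]
grip_width: 1.003
```

```bash
python3 - <<'E'
from h import *
np.set_printoptions(precision=4,suppress=True)
go((.597,-.017,-.008),-np.pi/2)
E
```

```text
t 18.75 pos [ 0.6013 -0.0188  0.0735] shift units [ 3.2583 -0.1735 -0.0676] turn units [array([-0.0023, -0.0005, -0.0006]), array([ 1.9977, -0.0009,  0.0008])] axes [[0.001, 1.0, -0.004], [0.001, -0.004, -1.0], [-1.0, 0.001, -0.001]] q [ 0.38  0.33 -0.47  1.7   0.16  1.14 -1.71]
```

play_rows(
  targets=[
    {"claw":0,"linear":[0.5,-0.15,-0.07],"rotation":[-0.002,0,0]},
    {"claw":0,"linear":[0.5,0,0],"rotation":[0,0,0]},
    {"claw":0,"linear":[0.5,0,0],"rotation":[0,0,0]},
    {"claw":0,"linear":[0.5,0,0],"rotation":[0,0,0]},
    {"claw":0,"linear":[0.5,0,0],"rotation":[0,0,0]},
    {"claw":0,"linear":[0,0,0],"rotation":[0,0,0]},
  ],
)

```text
time: 19.25
position: [0.5991, -0.0181, 0.0042]
tool_rot: [1.212, 1.21, -1.211]
ft_force: [-1.2, -0.3, -0.1]
grip_width: 0.996
```

```bash
python3 - <<'E'
from h import *
np.set_printoptions(precision=4,suppress=True)
go((.597,-.017,-.008),-np.pi/2)
E
```

```text
t 19.25 pos [ 0.5991 -0.0181  0.0042] shift units [ 0.4896 -0.085  -0.043 ] turn units [array([-0.0016, -0.0013,  0.0006]), array([1.9984, 0.0009, 0.0021])] axes [[-0.001, 1.0, -0.002], [0.002, -0.002, -1.0], [-1.0, -0.001, -0.002]] q [ 0.36  0.41 -0.45  1.76  0.2   1.02 -1.74]
```

play_rows(
  targets=[
    {"claw":0,"linear":[0.3,-0.08,-0.04],"rotation":[0,0,0]},
    {"claw":0,"linear":[0.25,0,0],"rotation":[0,0,0]},
    {"claw":0,"linear":[0,0,0],"rotation":[0,0,0]},
  ],
)

```text
time: 19.5
position: [0.5974, -0.017, -0.0111]
tool_rot: [1.212, 1.21, -1.211]
ft_force: [0.2, 0.3, 0.7]
grip_width: 1.003
```

play_rows(
  targets=[
    {"claw":1,"linear":[0,0,0],"rotation":[0,0,0]},
    {"claw":1,"linear":[0,0,0],"rotation":[0,0,0]},
    {"claw":1,"linear":[0,0,0],"rotation":[0,0,0]},
    {"claw":1,"linear":[0,0,0],"rotation":[0,0,0]},
    {"claw":1,"linear":[0,0,0],"rotation":[0,0,0]},
    {"claw":1,"linear":[0,0,0],"rotation":[0,0,0]},
    {"claw":1,"linear":[0,0,0],"rotation":[0,0,0]},
    {"claw":1,"linear":[0,0,0],"rotation":[0,0,0]},
    {"claw":1,"linear":[0,0,0],"rotation":[0,0,0]},
    {"claw":1,"linear":[0,0,0],"rotation":[0,0,0]},
  ],
  newtons=20,
)

```text
time: 20.33
position: [0.5999, -0.0168, -0.008]
tool_rot: [1.215, 1.206, -1.207]
ft_force: [0.9, 1.1, 0.5]
grip_width: 0.327
```

play_rows(
  targets=[
    {"claw":1,"linear":[0,0,0],"rotation":[0,0,0]},
    {"claw":1,"linear":[0,0,0],"rotation":[0,0,0]},
    {"claw":1,"linear":[0,0,0],"rotation":[0,0,0]},
  ],
)

```text
time: 20.58
position: [0.6, -0.0168, -0.008]
tool_rot: [1.215, 1.206, -1.207]
ft_force: [-0.8, 0.6, 0.4]
grip_width: 0.305
```

play_rows(
  targets=[
    {"claw":1,"linear":[-0.4,0,0],"rotation":[0,0,0]},
    {"claw":1,"linear":[-0.8,0,0],"rotation":[0,0,0]},
    {"claw":1,"linear":[-0.9,0,0],"rotation":[0,0,0]},
    {"claw":1,"linear":[-0.9,0,0],"rotation":[0,0,0]},
    {"claw":1,"linear":[-0.9,0,0],"rotation":[0,0,0]},
    {"claw":1,"linear":[-0.8,-0.4,-0.4],"rotation":[0,0,0]},
    {"claw":1,"linear":[0,-0.7,-0.8],"rotation":[0,0,0]},
    {"claw":1,"linear":[0,-0.7,-0.8],"rotation":[0,0,0]},
    {"claw":1,"linear":[0,-0.7,-0.8],"rotation":[0,0,0]},
    {"claw":1,"linear":[0,-0.7,-0.8],"rotation":[0,0,0]},
  ],
)

```text
time: 21.42
position: [0.5195, 0.0694, 0.1191]
tool_rot: [1.222, 1.199, -1.215]
ft_force: [0.3, 0.3, -0.9]
grip_width: 0.305
```

```bash
python3 - <<'E'
from h import *
np.set_printoptions(precision=4,suppress=True)
go((.479,.3605,.1),-np.pi/2);print(get_state()['grip_width'])
E
```

```text
t 21.42 pos [0.5195 0.0694 0.1191] shift units [  0.7592  -1.7864 -11.62  ] turn units [array([-0.0088, -0.0002, -0.0038]), array([ 1.9912, -0.0059,  0.0003])] axes [[0.006, 1.0, -0.014], [0.0, -0.014, -1.0], [-1.0, 0.006, -0.0]] q [ 0.33  0.13 -0.54  1.84  0.07  1.19 -1.83]
0.3054557906084698
```

play_rows(
  targets=[
    {"claw":1,"linear":[0,-0.3,-0.9],"rotation":[-0.008,0,-0.004]},
    {"claw":1,"linear":[0,-0.3,-0.9],"rotation":[0,0,0]},
    {"claw":1,"linear":[0,-0.3,-0.9],"rotation":[0,0,0]},
    {"claw":1,"linear":[0,-0.2,-0.9],"rotation":[0,0,0]},
    {"claw":1,"linear":[0,0,-0.9],"rotation":[0,0,0]},
    {"claw":1,"linear":[0,0,-0.9],"rotation":[0,0,0]},
    {"claw":1,"linear":[0,0,-0.9],"rotation":[0,0,0]},
    {"claw":1,"linear":[0,0,-0.9],"rotation":[0,0,0]},
    {"claw":1,"linear":[0,0,-0.9],"rotation":[0,0,0]},
    {"claw":1,"linear":[0,0,0],"rotation":[0,0,0]},
  ],
)

```text
time: 22.25
position: [0.4843, 0.2855, 0.1266]
tool_rot: [1.206, 1.206, -1.202]
ft_force: [-0.7, -0.1, -0.3]
grip_width: 0.307
```

```bash
python3 - <<'E'
from h import *
np.set_printoptions(precision=4,suppress=True)
go((.479,.3605,.1),-np.pi/2);print(get_state()['grip_width'])
E
```

```text
t 22.25 pos [0.4843 0.2855 0.1266] shift units [ 1.0572 -0.2013 -3.002 ] turn units [array([ 0.0035,  0.0013, -0.0036]), array([-1.9965,  0.0057,  0.002 ])] axes [[0.006, 1.0, 0.006], [-0.002, 0.006, -1.0], [-1.0, 0.006, 0.002]] q [ 0.03  0.23 -0.7   1.74  0.17  1.23 -2.27]
0.306609834148984
```

play_rows(
  targets=[
    {"claw":1,"linear":[0.2,-0.1,-0.8],"rotation":[0.003,0,-0.003]},
    {"claw":1,"linear":[0.2,-0.1,-0.8],"rotation":[0,0,0]},
    {"claw":1,"linear":[0.2,0,-0.8],"rotation":[0,0,0]},
    {"claw":1,"linear":[0.3,0,-0.4],"rotation":[0,0,0]},
    {"claw":1,"linear":[0,0,0],"rotation":[0,0,0]},
    {"claw":1,"linear":[0,0,0],"rotation":[0,0,0]},
  ],
)

```text
time: 22.75
position: [0.4795, 0.3563, 0.1054]
tool_rot: [1.206, 1.204, -1.209]
ft_force: [0.7, -0.4, -0.3]
grip_width: 0.299
```

```bash
python3 - <<'E'
from h import *
np.set_printoptions(precision=4,suppress=True)
go((.479,.3605,.05),-np.pi/2);print(get_state()['grip_width'])
E
```

```text
t 22.75 pos [0.4795 0.3563 0.1054] shift units [ 2.2146 -0.0257 -0.1799] turn units [array([ 0.0006,  0.003 , -0.0016]), array([-1.9993,  0.0026,  0.0047])] axes [[0.003, 1.0, 0.001], [-0.005, 0.001, -1.0], [-1.0, 0.003, 0.005]] q [-0.1   0.34 -0.71  1.67  0.24  1.22 -2.44]
0.2987302387859778
```

Lower to ~0.05 (base ≈ 26 mm above pan), then check from the side.

play_rows(
  targets=[
    {"claw":1,"linear":[0.5,0,-0.17],"rotation":[0,0.003,-0.002]},
    {"claw":1,"linear":[0.5,0,0],"rotation":[0,0,0]},
    {"claw":1,"linear":[0.5,0,0],"rotation":[0,0,0]},
    {"claw":1,"linear":[0.3,0,0],"rotation":[0,0,0]},
    {"claw":1,"linear":[0,0,0],"rotation":[0,0,0]},
    {"claw":1,"linear":[0,0,0],"rotation":[0,0,0]},
  ],
)

```text
time: 23.25
position: [0.4813, 0.3535, 0.0548]
tool_rot: [1.209, 1.204, -1.217]
ft_force: [-0.1, 0.0, -1.3]
grip_width: 0.302
```

```bash
python3 - <<'E'
from h import *
np.set_printoptions(precision=4,suppress=True)
go((.479,.3605,.034),-np.pi/2);s=get_state();print(s['grip_width'],s['qd'])
b=get_image("side");x,y,z=s['position'];C=cam("side")
cv2.imwrite("pics/s7.png",cv2.resize(b[100:190,210:330],(800,600),interpolation=cv2.INTER_CUBIC))
f=lambda p:((proj(C,p)-[210,100])*6.67).round(0)
print("base front exp",f((x,y-.0135,z+.008)),f((x,y-.0135,z-.002)),"pan ctr",f((.479,.3605,.032)))
E
```

```text
t 23.25 pos [0.4813 0.3535 0.0548] shift units [ 0.8291 -0.0919 -0.2826] turn units [array([-0.0037,  0.0032,  0.0009]), array([ 1.9963,  0.0013, -0.005 ])] axes [[-0.001, 1.0, -0.006], [-0.005, -0.006, -1.0], [-1.0, -0.001, 0.005]] q [-0.11  0.4  -0.69  1.72  0.28  1.13 -2.46]
0.3017094338770562 [ 0.0061  0.0146  0.0077  0.0202  0.0058 -0.0098 -0.0026]
base front exp [351. 375.] [354. 399.] pan ctr [357. 416.]
```

View pics/s7.png

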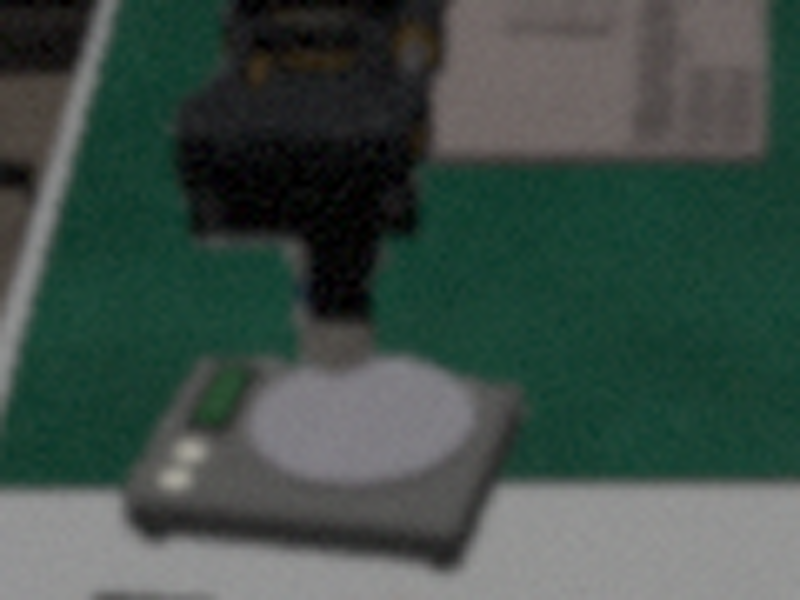

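Bottle base at (338,370) over the pan (centre 362,419), clear of it. It sits about 4 mm toward −x in the hand, so I aim TCP at x≈0.484, z≈0.034.

play_rows(
  targets=[
    {"claw":1,"linear":[0.3,0.1,-0.26],"rotation":[-0.004,0.003,0.001]},
    {"claw":1,"linear":[0.3,0,0],"rotation":[0,0,0]},
    {"claw":1,"linear":[0,0,0],"rotation":[0,0,0]},
    {"claw":1,"linear":[0,0,0],"rotation":[0,0,0]},
  ],
)

```text
time: 23.63
position: [0.4851, 0.361, 0.0393]
tool_rot: [1.211, 1.209, -1.207]
ft_force: [0.2, -0.1, -1.2]
grip_width: 0.308
```

```bash
python3 - <<'E'
from h import *
np.set_printoptions(precision=4,suppress=True)
go((.484,.3605,.034),-np.pi/2)
E
```

```text
t 23.63 pos [0.4851 0.361  0.0393] shift units [ 0.2133 -0.0447  0.0222] turn units [array([ 0.0003, -0.0009, -0.0014]), array([-1.9997,  0.0022, -0.0013])] axes [[0.002, 1.0, 0.001], [0.001, 0.001, -1.0], [-1.0, 0.002, -0.001]] q [-0.12  0.42 -0.69  1.72  0.3   1.1  -2.47]
```

play_rows(
  targets=[
    {"claw":1,"linear":[0.2,-0.05,0.02],"rotation":[0,0,-0.001]},
    {"claw":1,"linear":[0,0,0],"rotation":[0,0,0]},
    {"claw":1,"linear":[0,0,0],"rotation":[0,0,0]},
    {"claw":1,"linear":[0,0,0],"rotation":[0,0,0]},
  ],
)

```text
time: 23.97
position: [0.4837, 0.361, 0.0341]
tool_rot: [1.21, 1.21, -1.207]
ft_force: [-0.2, -0.6, -0.1]
grip_width: 0.304
```

```bash
python3 - <<'E'
from h import *
np.set_printoptions(precision=4,suppress=True)
go((.484,.3605,.034),-np.pi/2);s=get_state();print(s['grip_width'],s['qd'],s['ft_force'])
b=get_image("side");t=get_image("top");x,y,z=s['position'];C=cam("side")
f=lambda p:((proj(C,p)-[210,100])*5).round(0)
print("base front exp",f((x-.004,y-.0135,z+.008)),"pan ctr",f((.4805,.3605,.032)))
u=cv2.resize(b[100:190,210:290],(400,450),interpolation=cv2.INTER_CUBIC)
v=cv2.resize(b[230:365,300:420],(400,450),interpolation=cv2.INTER_CUBIC)
cv2.imwrite("pics/fin.png",np.hstack([u,v]));cv2.imwrite("pics/top9.png",t)
E
```

```text
t 23.97 pos [0.4837 0.361  0.0341] shift units [0.0042 0.0132 0.0187] turn units [array([ 0.0007, -0.001 , -0.0005]), array([-1.9993,  0.0008, -0.0016])] axes [[0.001, 1.0, 0.001], [0.002, 0.001, -1.0], [-1.0, 0.001, -0.002]] q [-0.12  0.43 -0.69  1.72  0.3   1.1  -2.47]
0.3042455437201116 [-0.0013 -0.003  -0.0015 -0.0021  0.0005 -0.0029  0.0007] [-0.1692 -0.5861 -0.1183]
base front exp [265. 309.] pan ctr [271. 312.]
```

View pics/fin.png

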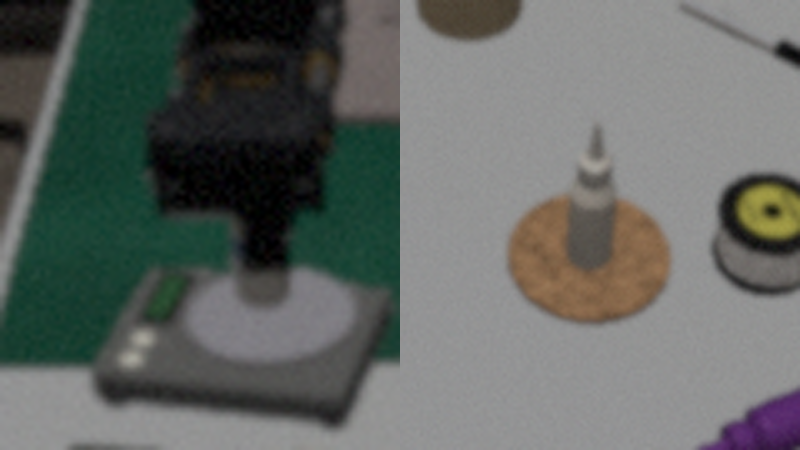

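```bash
python3 - <<'E'
from h import *
a=cv2.imread("pics/top0.png").astype(int);b=cv2.imread("pics/top9.png").astype(int)
d=abs(a-b).mean(2)
for n,(x,y,r) in dict(tape=(296,228,17),case=(271,317,15),loupe=(466,222,8)).items():print(n,d[y-r:y+r,x-r:x+r].mean().round(1))
print(get_state()['position'],close_job())
E
```

```text
tape 5.8
case 3.5
loupe 4.8
the job is handed in; nothing more can be done
[0.48387022 0.36111314 0.03434334] None
```

I swapped the two bottles and handed the job in at about 24 s of robot time. The dropper bottle stands released on the coaster. The spray bottle is held over the empty pan.

**What I did**
- I moved the spray bottle from the coaster to free desk at about (0.597, −0.017).
- I carried the dropper bottle from the scale to the coaster, felt it touch down (4.3 N) and released it.
- I re-gripped the spray bottle on its body (26.5 mm opening) and carried it over the pan at about (0.480, 0.361).

**Last checks**
- **Dropper bottle:** the last side view shows it upright at the middle of the coaster.
- **Spray bottle:** it is upright and still, 10 to 12 mm above the pan and within about 2 mm of its middle. Pose and image disagreed by about 2 mm, the image giving the larger clearance.
- **Scale:** nothing was seen touching it.
- **Tape roll, parts case and loupe:** comparing the top view with the start showed only small differences around each, so I take them as unmoved. I did not measure their positions again.

**What disagreed**
- Camera views put the fingertips about 38 mm above the reported TCP. Because of that, the first grasp took the spray bottle by its pump head instead of its body. It was set down upright with no harm, and I allowed for the offset after that.

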